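Grade a microscope return spring on the spring tester

TASK

Take the spring that lies apart from the other two in the slanted rack and stand it upright on the bright disc of the tester plate. Press straight down on its cap until the plate gives way part-way under the test load and hold it so for a moment to compare the loaded spring with the two steps of the gauge on the plate, without forcing the plate to its bottom stop. Then stand the spring upright in the matching compartment of the grading tray (shorter than the low step: low end wall; between the steps: middle wall; taller than the high step: high wall), and leave the other springs and the things around undisturbed.

Things in the scene. Friction and masses are not known exactly. Their poses are not given: they have to be found in the camera images.
- rack_lone (a point): Middle of the spring to test, in the lone lane: on its axis, 46 mm from its foot. Spring: steel sleeve, diameter 32, 60 mm long, flat foot; coil and flat cap (diameter 26, 6 thick) stand 32 mm out of its mouth when free: 92 mm in all, 0.15 kg. Axes of this point are the rack's, z up; the spring's axis is 40 degrees above level, cap end up and towards the rack's -x (the robot).
- rack_pair (a point): Half-way between the middles of the two waiting springs (50 mm apart), 155 mm along +y from the lone one; look-alikes. Caps slide up to 27 mm into the sleeves, starting at 2 N, then in proportion to the push. Unseen stiffness: at the 11 N test load the weak spring (rules: spring_a) is 68 mm long, the sound one (b) 78, the stiff one (c) 88; which lies in which lane changes each time.
- rack: Fixed aluminium rack: slab 150 x 245 x 12 mm (x, y, z), origin at the middle of its underside. On it three slanted lanes, one set apart at its -y end. Each lane is a V, at most 26 mm wide, under the sleeve, so the sleeve's sides are free to be gripped across; a ledge holds the foot. Lift a spring straight up out of its lane. Stays put after the start; so do tester and tray.
- plate_seat (a point): Centre of the bright disc on the tester plate, where the spring is to stand (within 20 mm), 50 mm above the table. Flat plate 130 x 110 mm (x, y), its centre 12 mm to -x of this; fixed housing 160 x 140. The gauge, two posts 14 x 15 mm, stands on the plate 58 mm to -x of this: step at +y 73 mm, at -y 83 mm above the plate. Axes: the tester's. Point and gauge sink with the plate.
- plate (a joint): How far the tester plate has sunk, in m: 0 at rest at its top stop, 0.014 at its bottom stop. It stays up until the push on a spring standing on it reaches about 11 N, then sinks 1 mm for each further 0.2 N, and springs back when let go. About 2 to 10 mm is part-way.
- bay_low (a point): Centre of the inner floor, 5 mm above the table, of the fixed grey tray's compartment with the low end wall (18 mm high, at its +x side), for weak springs. Compartments: 74 mm (y) by 90 mm (x), other walls 18 mm high, 78 mm apart along y: low wall at +y, middle, high at -y. Axes: the tray's.
- bay_middle (a point): Centre of the inner floor, 5 mm above the table, of the fixed grey tray's compartment with the middle end wall (36 mm high, at its +x side), for sound springs. Compartments: 74 mm (y) by 90 mm (x), other walls 18 mm high, 78 mm apart along y: low wall at +y, middle, high at -y. Axes: the tray's.
- bay_high (a point): Centre of the inner floor, 5 mm above the table, of the fixed grey tray's compartment with the high end wall (54 mm high, at its +x side), for stiff springs. Compartments: 74 mm (y) by 90 mm (x), other walls 18 mm high, 78 mm apart along y: low wall at +y, middle, high at -y. Axes: the tray's.
- objective: Bystander: a steel microscope objective 33 mm in diameter, 46 mm high, standing; origin at the middle of its underside.
- cleaner: Bystander: an amber bottle of lens cleaner, 36 mm in diameter, 75 mm high; origin at the middle of its underside.
- slide_box: Bystander: a closed white slide box 85 x 100 x 24 mm; origin at the middle of its underside.
Not all that is in view belongs to the job. Leave any purple look-alike of the part that bears plate_seat alone.

How it is judged:
By the outcome, as a careful person would: the job done as asked, in the order asked, and still so for the second after the job is handed in, with the robot touching nothing.
It also fails if it takes over 72 s, if anything falls off the work surface, if the arm or the gripper's body presses on something with over 40 N, if the wrist force passes 120 N, or if a joint passes its speed limit or range.

ROBOT

A 6-joint arm with a two-finger parallel gripper is mounted at the origin on the work surface. World frame = base frame: x ahead of the robot, y to its left, z up, the work surface at z = 0. Lengths are in mm, angles in rad, forces in N, time in s.
With the tool pointing down it reaches from about 350 to 775 mm from the base axis. Payload 7.3 kg.
Tool frame: the origin (TCP) lies at the very end of the fingers, on their centre line; the grasp point (between the pads) lies 19 mm behind it; z points along the fingers, y is the line along which they close (so a half turn about z gives the same grasp; the last joint's range is limited). The gripper opens to 92 mm and grips with 3 to 60 N. Pads are 19 mm wide; open, the fingers measure 130 mm over their backs; the gripper's body (75 mm by 190 mm) begins 47 mm behind the grasp point.
Start: joints at [1.16, 0.342, 1.524, -0, 1.275, -0.146], TCP at [137.387, 506.728, 190.641] pointing down, gripper open.
Joint ranges: [-2.53, 2.53], [-0.77, 2.02], [0.04, 2.7], [-1, 4.14], [0.28, 2.66], [-3.11, 3.11]. Speed limits (rad/s): [2.57, 2.57, 3.14, 3.14, 3.14, 3.14].

INTERFACE

Orientations are given as [roll, pitch, yaw] about the fixed x, y, z axes, in that order (R = Rz(yaw) Ry(pitch) Rx(roll)).
In Python, from plant import bot gives the robot as it stands.
- The arm moves only by the tool send_rows, never from a script. Its argument "rows" is a list of rows, each an object of numbers: "x", "y", "z": the shift along the tool's x, y, z in units of 0.2 m (1.0 is 0.2 m); "ax", "ay", "az": the turn, a rotation vector about the tool's x, y, z in units of 60 degrees (1.0 is 60 degrees); "jaw": the opening, from -1 (shut) to 1 (fully open), so that 0 is half open. In form: [{"x": .., "y": .., "z": .., "ax": .., "ay": .., "az": .., "jaw": ..}, ...]. A call has exactly 10 rows; each row is the pose to reach, as a shift and turn from the pose commanded when the call began, along the tool's axes at that moment; what a row does not reach only later rows make up. A row lasts 1/8 s, in which the tool goes at most 62.5 mm and 10.7 degrees, less where a joint would pass 70% of its speed; a pose out of reach is approached as far as the arm can. A call with a number of a shift or a turn outside -1 to 1 is refused whole. A call with a gripper value outside its range is refused whole. The fingers move at their own pace and stop on an object; the grip force is fixed at half the most. Time passes only in rows, so rows that repeat a pose let the fingers close, or fill a call up. It gives the time, the measured TCP pose, the force, the opening and the grip force at its end, in the units of the state.
- bot.get_obs(): the state, without advancing time (a new reading comes with each control period).
- bot.capture(name): name is "side" or "top" or "wrist"; returns (picture, depth): 480x640x3 uint8, red, green, blue; 480x640 float32, mm along the optical axis (not along the pixel's ray), 0 where there is no reading.
- bot.camera_model(name): a dict with "vertical_fov" (degrees; the focal length in pixels is half the picture's height over the tangent of half this angle, whatever the lens; pixels are square), "cx", "cy" (the principal point, pixels), "R" (3x3) and "t" (3): a world point X has camera coordinates R X + t; the wrist camera has in their place "T_tool_cam" (4x4, takes a point from camera to tool coordinates, whose origin is the TCP and whose axes are the flange's). Camera axes: x right, y down, z forward; pixel columns grow to the right and rows downward; lengths in mm; the calibration is good to about 2 mm. The wrist camera is an equidistant fisheye: a pixel r from the principal point sees the ray r / f radians off the axis. A picture is of the moment at which its call begins: read the wrist's pose just before it. camera_model takes no time and is no camera call.
- bot.close_job(): hands the job in; it is judged then, once.
The state is a dict: "time": time; "joint_positions": joint angles; "dq": joint speeds; "tau": joint torques, N m; "tool_pos": TCP position; "tcp_rot": TCP orientation; "contact_force": force on the tool from outside, world axes, zero at the start; "moment": the same for the moment, N m; "grip_width": finger opening in mm; "finger_force": force on a finger pad.
Only numpy, scipy, OpenCV 4.12 (cv2) and the standard library are available. Lean on these libraries where they do the work, as an engineer would, in place of code of your own. Each camera call takes 0.05 s, during which the arm holds its last target. There are 200 camera calls.

## Working session

There is one attempt and no reset: what is moved stays moved. The work goes in short steps, Python scripts to look and compute and a tool call to move; the robot and the scene stay as the last step left them, time stands still between calls to the robot, and variables do not carry over. Pictures are saved under pics/ and viewed, at most 13 in all, crops included, and the job is handed in when it is done.

Besides the shell and the picture viewer there is one more tool, called after ">>>" in YAML: its name, and indented under it one key for each argument. send_rows: Moves the arm, as the interface text tells. Its arguments: {"type":"object","properties":{"rows":{"type":"array","items":{"type":"object","properties":{"x":{"type":"number","minimum":-1,"maximum":1},"y":{"type":"number","minimum":-1,"maximum":1},"z":{"type":"number","minimum":-1,"maximum":1},"ax":{"type":"number","minimum":-1,"maximum":1},"ay":{"type":"number","minimum":-1,"maximum":1},"az":{"type":"number","minimum":-1,"maximum":1},"jaw":{"type":"number"}}}}},"required":["rows"]}

```bash
mkdir -p pics; ls
python3 - <<'E'
from plant import bot
import cv2,numpy as np
o=bot.get_obs();print({k:np.round(v,3).tolist() for k,v in o.items()})
for n in("top","side"):
    p,d=bot.capture(n);cv2.imwrite(f"pics/{n}0.png",p[:,:,::-1]);np.save(f"pics/{n}0.npy",d)
    print(n,bot.camera_model(n))
print(bot.camera_model("wrist"))
E
```

```text
pics
{'time': 0.0, 'joint_positions': [1.16, 0.343, 1.525, -0.0, 1.275, -0.146], 'dq': [0.001, -0.002, 0.0, 0.0, 0.0, 0.0], 'tau': [0.001, -43.125, -24.422, 0.072, 0.056, -0.0], 'tool_pos': [137.199, 506.283, 189.967], 'tcp_rot': [-3.14, -0.0, 2.877], 'contact_force': [0.273, 0.281, 0.071], 'moment': [0.0, 0.038, 0.01], 'finger_force': 0.0, 'grip_width': 91.735}
top {'vertical_fov': 52.21054062385605, 'cx': 319.3287041494828, 'cy': 245.07941841775846, 'R': array([[-0.01684308, -0.99972291, -0.01644457],
       [-0.98650378,  0.01929495, -0.16259764],
       [ 0.16286989,  0.01348398, -0.98655541]]), 't': array([ -11.27290903,  527.34085249, 1291.90184941])}
side {'vertical_fov': 53.234803396365095, 'cx': 324.7130850989125, 'cy': 242.25436630632095, 'R': array([[ 0.98575951, -0.167305  ,  0.01694772],
       [-0.09017667, -0.61098982, -0.78648561],
       [ 0.14193786,  0.77375738, -0.61737603]]), 't': array([-495.72480944,   96.19396592, 1024.04183183])}
{'vertical_fov': 65.70646984690485, 'cx': 319.04367738022654, 'cy': 236.59047321038014, 'T_tool_cam': array([[-1.16433600e-03, -9.51818008e-01, -3.06661253e-01,
         8.24536615e+01],
       [ 9.99999177e-01, -9.43200925e-04, -8.69296067e-04,
         1.21769315e+00],
       [ 5.38168473e-04, -3.06662013e-01,  9.51818323e-01,
        -1.94897373e+02],
       [ 0.00000000e+00,  0.00000000e+00,  0.00000000e+00,
         1.00000000e+00]])}
```

View pics/top0.png

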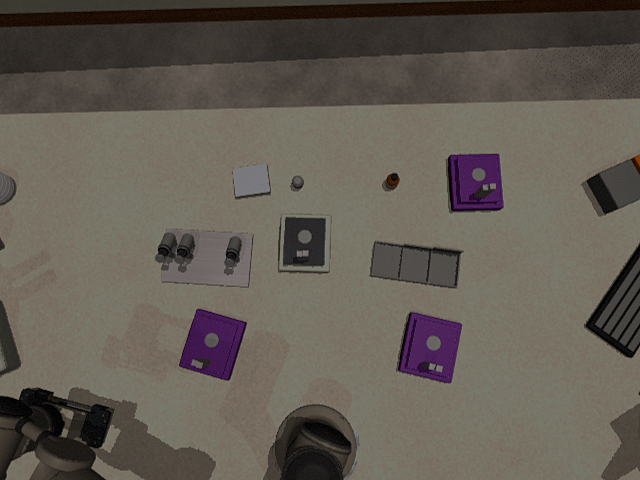

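View pics/side0.png

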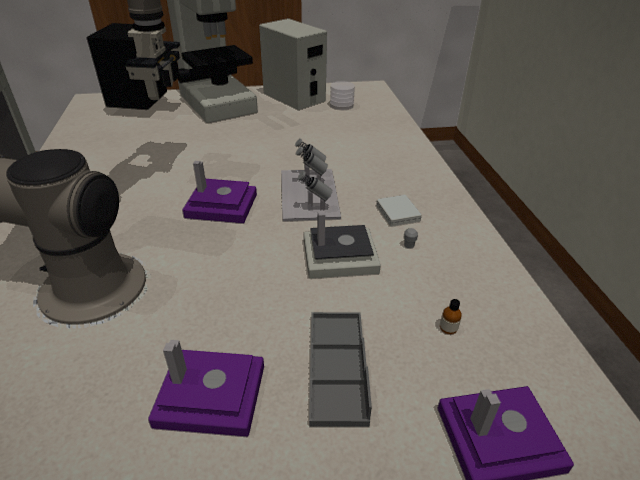

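The top view shows the rack at about (207,257). It has a spring pair at (167,245) and (185,245) and one spring set apart at (233,247), at the rack's -y end. The lone one at (233,247) is the one to test. The real tester has a light housing and a dark plate, with its disc at (305,237). Three purple look-alikes are at (476,182), (213,343) and (432,347). The tray is at (415,264). I'll check this in an enlarged crop and measure it.

```bash
cat > h.py <<'E'
import numpy as np,cv2
from scipy.spatial.transform import Rotation as Ro
from plant import bot
def ray(n,u,v,o=None):
    c=bot.camera_model(n);f=240/np.tan(np.radians(c["vertical_fov"]/2))
    a=np.array([u-c["cx"],v-c["cy"]])/f
    if n!="wrist":
        return -c["R"].T@c["t"], c["R"].T@np.array([a[0],a[1],1])
    r=np.hypot(*a);d=np.array([*(a*np.sinc(r/np.pi)),np.cos(r)])
    T=c["T_tool_cam"];R=Ro.from_euler("xyz",o["tcp_rot"]).as_matrix()
    return R@T[:3,3]+o["tool_pos"], R@T[:3,:3]@d
def onz(n,u,v,z,o=None):
    p,d=ray(n,u,v,o);return p+d*(z-p[2])/d[2]
def proj(n,X,o=None):
    c=bot.camera_model(n);f=240/np.tan(np.radians(c["vertical_fov"]/2))
    if n!="wrist":
        q=c["R"]@X+c["t"];return f*q[:2]/q[2]+[c["cx"],c["cy"]]
    T=c["T_tool_cam"];R=Ro.from_euler("xyz",o["tcp_rot"]).as_matrix()
    q=T[:3,:3].T@(R.T@(np.array(X)-o["tool_pos"])-T[:3,3])
    th=np.arctan2(np.hypot(*q[:2]),q[2]);return f*th*q[:2]/np.hypot(*q[:2])+[c["cx"],c["cy"]]
E
python3 - <<'E'
from h import *
p=cv2.imread("pics/top0.png")
c=p[205:305,145:305];d=p[205:305,265:475]
a=cv2.resize(c,None,fx=3.75,fy=3.75,interpolation=2);b=cv2.resize(d,None,fx=2.05,fy=2.05,interpolation=2)
o=np.zeros((600,800,3),np.uint8);o[:a.shape[0],:a.shape[1]]=a;o[380:380+b.shape[0],:b.shape[1]]=b;cv2.imwrite("pics/crop1.png",o)
for nm,l,z in(("rack",[(164,228),(253,234),(249,287),(161,281)],12),("plate?",[(284,219),(325,219),(325,267),(284,267)],50),("disc",[(305,237)],50),("tray",[(374,242),(461,250),(458,287),(371,277)],20),("springs",[(167,245),(185,245),(233,247)],70)):
    print(nm,[np.round(onz("top",*q,z)[:2]).tolist() for q in l])
E
```

```text
rack [[590.0, 417.0], [567.0, 165.0], [419.0, 175.0], [440.0, 420.0]]
plate? [[600.0, 75.0], [598.0, -38.0], [466.0, -35.0], [468.0, 75.0]]
disc [[549.0, 18.0]]
tray [[537.0, -172.0], [509.0, -411.0], [408.0, -396.0], [439.0, -161.0]]
springs [[531.0, 388.0], [530.0, 339.0], [522.0, 210.0]]
```

View pics/crop1.png

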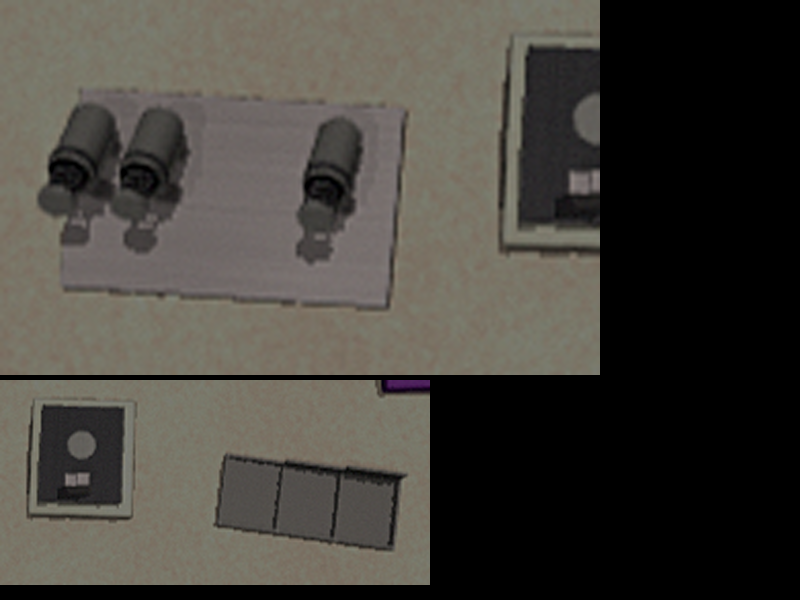

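The crop confirms the lone spring at (233,247): it sits apart at the right (-y) end of the rack, with its cap towards the robot. Next I'll measure its axis, the tester and the tray from depth and masks.

```bash
cat > m.py <<'E'
from h import *
def cloud(d):
    c=bot.camera_model("top");f=240/np.tan(np.radians(c["vertical_fov"]/2))
    v,u=np.mgrid[:480,:640];C=np.stack([(u-c["cx"])/f*d,(v-c["cy"])/f*d,d],-1)
    return (C-c["t"])@c["R"]
E
python3 - <<'E'
from m import *
P=cloud(np.load("pics/top0.npy"));np.set_printoptions(suppress=True,precision=1)
im=cv2.imread("pics/top0.png")
X,Y,Z=np.moveaxis(P,-1,0)
print("table z",np.median(Z[300:320,255:275]))
def rect(mask,n):
    q=P[mask][:,:2].astype(np.float32);print(n,len(q),cv2.minAreaRect(q),"zmed",np.median(Z[mask]))
b=(X>400)&(X<620)&(Y>140)&(Y<440)
rect(b&(Z>6)&(Z<18),"rack slab")
b=(X>420)&(X<640)&(Y>-80)&(Y<120)
rect(b&(Z>45)&(Z<55),"plate");rect(b&(Z>20),"tester")
rect(b&(Z>110),"gauge")
b=(X>390)&(X<560)&(Y>-430)&(Y<-140)
rect(b&(Z>14),"tray walls");rect(b&(Z>45),"hi");rect(b&(Z>30)&(Z<42),"mid");rect(b&(Z>3),"tray")
# disc
g=cv2.cvtColor(im,6)
m=(g>75).astype(np.uint8);m[:, :290]=0;m[:,322:]=0;m[:224]=0;m[249:]=0
M=cv2.moments(m,True);print("disc px",M["m10"]/M["m00"],M["m01"]/M["m00"],m.sum(),onz("top",M["m10"]/M["m00"],M["m01"]/M["m00"],50))
# spring
s=(X>440)&(X<600)&(Y>175)&(Y<245)&(Z>30)
for lo in range(470,570,8):
    k=s&(X>=lo)&(X<lo+8)
    if k.any():print(lo,k.sum(),"y",np.median(Y[k]),Y[k].min(),Y[k].max(),"zmax",Z[k].max(),np.median(Z[k]))
E
```

```text
table z -0.5585360999292455
rack slab 3600 ((510.1589660644531, 288.9395751953125), (297.4418640136719, 216.0869903564453), 89.70069122314453) zmed 11.635048587381746
plate 1661 ((538.1453247070312, 19.53296661376953), (109.97661590576172, 130.4450225830078), 87.18854522705078) zmed 49.74620561324414
tester 2899 ((538.2613525390625, 20.583045959472656), (142.07015991210938, 161.0169677734375), 86.94371795654297) zmed 47.83772019108945
gauge 81 ((492.0210266113281, 21.362472534179688), (29.307231903076172, 14.774401664733887), 86.19673156738281) zmed 124.13364492134903
tray walls 580 ((474.05938720703125, -285.251708984375), (238.79345703125, 99.75879669189453), 80.76636505126953) zmed 18.957902349623634
hi 59 ((507.4857177734375, -369.3318176269531), (77.32544708251953, 5.6710052490234375), 80.42822265625) zmed 53.40612606195921
mid 82 ((514.2940063476562, -327.45513916015625), (146.41148376464844, 5.566685676574707), 80.53669738769531) zmed 35.94400767277895
tray 2859 ((474.9457092285156, -285.211669921875), (289.3606872558594, 169.5451202392578), 89.98880004882812) zmed 6.335325111
[... 548 characters left out ...]
393 222.90845898644739 zmax 107.6571763806467 100.67843108816935
510 36 y 202.45390089775822 191.80604352349786 223.57810987301596 zmax 103.15329269543253 94.2364970922084
518 33 y 201.29007146314143 192.49703256061153 220.47317497777337 zmax 96.36460255097212 88.74393892519932
526 36 y 203.1270736345948 191.4476414098701 221.87563633172022 zmax 89.94321998285211 81.47867161135375
534 30 y 200.4956664912903 190.7873899226113 220.50682953123058 zmax 81.73850261296816 74.12703047515303
542 24 y 204.21299413508947 193.5238122407342 218.84135216373468 zmax 76.40867843126775 69.77440718788267
550 2 y 212.78658958860905 211.18128795643253 214.39189122078554 zmax 64.83374834018012 63.53496046732863
```

```bash
cat >> h.py <<'E'
def plan(pos,R,o=None):
    o=o or bot.get_obs();R0=Ro.from_euler("xyz",o["tcp_rot"])
    d=R0.inv().apply(np.array(pos)-o["tool_pos"])/200
    r=(R0.inv()*Ro.from_matrix(R)).as_rotvec(degrees=True)/60
    return np.round(d,3),np.round(r,3)
def tool(yaw,tilt): # camera side toward robot; tilt: fingers lean ahead, deg
    return (Ro.from_euler("z",yaw,degrees=True)*Ro.from_euler("y",-tilt,degrees=True)*Ro.from_euler("xz",[180,180],degrees=True)).as_matrix()
E
python3 - <<'E'
from m import *
P=cloud(np.load("pics/top0.npy"));X,Y,Z=np.moveaxis(P,-1,0)
for lo,hi in((150,200),(200,250),(250,300),(300,350),(350,400)):
  for a in(130,180,230,280,330):
    k=(X>=lo)&(X<hi)&(Y>=a)&(Y<a+50);k[:300]=0;print((lo,a),round(Z[k].max()) if k.any() else None,end=" ")
R=tool(-5,50);print(np.round(R,3))
# gripper from vertical/first to hover
print(plan((400,217,190),R));
E
```

```text
(150, 130) 7 (150, 180) 33 (150, 230) 56 (150, 280) 35 (150, 330) 9 (200, 130) 9 (200, 180) 55 (200, 230) 137 (200, 280) 141 (200, 330) 57 (250, 130) 7 (250, 180) 58 (250, 230) 60 (250, 280) 58 (250, 330) 50 (300, 130) 9 (300, 180) 55 (300, 230) 57 (300, 280) 55 (300, 330) 30 (350, 130) 8 (350, 180) 8 (350, 230) 28 (350, 280) 33 (350, 330) 7 [[-0.64   0.087  0.763]
 [ 0.056  0.996 -0.067]
 [-0.766  0.    -0.643]]
(array([-1.647e+00, -1.052e+00,  1.000e-03]), array([-0.075, -0.831, -0.158]))
```

Run:
```python
from h import *
print(plan((300,345,250),tool(-5,10)))
```

```text
(array([-0.997, -0.566, -0.299]), array([-0.016, -0.167, -0.169]))
```

>>> send_rows:
  rows:
    - {"x": -0.25, "y": -0.15, "z": -0.2, "ay": -0.05, "az": -0.04, "jaw": 1}
    - {"x": -0.5, "y": -0.28, "z": -0.3, "ay": -0.1, "az": -0.08, "jaw": 1}
    - {"x": -0.75, "y": -0.42, "z": -0.3, "ay": -0.15, "az": -0.12, "jaw": 1}
    - {"x": -0.99, "y": -0.56, "z": -0.3, "ax": -0.016, "ay": -0.167, "az": -0.17, "jaw": 1}
    - {"x": -0.99, "y": -0.56, "z": -0.3, "ax": -0.016, "ay": -0.167, "az": -0.17, "jaw": 1}
    - {"x": -0.99, "y": -0.56, "z": -0.3, "ax": -0.016, "ay": -0.167, "az": -0.17, "jaw": 1}
    - {"x": -0.99, "y": -0.56, "z": -0.3, "ax": -0.016, "ay": -0.167, "az": -0.17, "jaw": 1}
    - {"x": -0.99, "y": -0.56, "z": -0.3, "ax": -0.016, "ay": -0.167, "az": -0.17, "jaw": 1}
    - {"x": -0.99, "y": -0.56, "z": -0.3, "ax": -0.016, "ay": -0.167, "az": -0.17, "jaw": 1}
    - {"x": -0.99, "y": -0.56, "z": -0.3, "ax": -0.016, "ay": -0.167, "az": -0.17, "jaw": 1}

```text
schema error: expected keys x, y, z, ax, ay, az, jaw
```

Run:
```python
from h import *
o=bot.get_obs();print(o["time"],o["tool_pos"],o["tcp_rot"],o["joint_positions"])
print(plan((430,213,200),tool(-5,50)))
```

```text
0.1 [137.20725801 506.30887817 190.01168998] [-3.14016504e+00 -1.87494434e-04  2.87685041e+00] [ 1.16000962e+00  3.42664470e-01  1.52491262e+00 -2.32632623e-05
  1.27545526e+00 -1.46037812e-01]
(array([-1.797, -1.032, -0.049]), array([-0.075, -0.831, -0.158]))
```

>>> send_rows:
  rows:
    - {"x": -0.25, "y": -0.15, "z": -0.2, "ax": 0, "ay": -0.05, "az": -0.04, "jaw": 1}
    - {"x": -0.5, "y": -0.28, "z": -0.3, "ax": 0, "ay": -0.1, "az": -0.08, "jaw": 1}
    - {"x": -0.75, "y": -0.42, "z": -0.3, "ax": 0, "ay": -0.15, "az": -0.12, "jaw": 1}
    - {"x": -0.99, "y": -0.56, "z": -0.3, "ax": -0.016, "ay": -0.167, "az": -0.17, "jaw": 1}
    - {"x": -0.99, "y": -0.56, "z": -0.3, "ax": -0.016, "ay": -0.167, "az": -0.17, "jaw": 1}
    - {"x": -0.99, "y": -0.56, "z": -0.3, "ax": -0.016, "ay": -0.167, "az": -0.17, "jaw": 1}
    - {"x": -0.99, "y": -0.56, "z": -0.3, "ax": -0.016, "ay": -0.167, "az": -0.17, "jaw": 1}
    - {"x": -0.99, "y": -0.56, "z": -0.3, "ax": -0.016, "ay": -0.167, "az": -0.17, "jaw": 1}
    - {"x": -0.99, "y": -0.56, "z": -0.3, "ax": -0.016, "ay": -0.167, "az": -0.17, "jaw": 1}
    - {"x": -0.99, "y": -0.56, "z": -0.3, "ax": -0.016, "ay": -0.167, "az": -0.17, "jaw": 1}

```text
time: 1.35
tool_pos: [299.0, 347.1, 250.6]
tcp_rot: [3.141, 0.175, 3.056]
contact_force: [0.4, -0.3, -0.7]
grip_width: 91.7
finger_force: 0.0
```

Run:
```python
from h import *
o=bot.get_obs();print(o["time"],o["tool_pos"],o["tcp_rot"],o["joint_positions"])
print(plan((430,213,200),tool(-5,50)))
```

```text
1.35 [298.95466066 347.0586752  250.57323774] [3.14050495 0.17539342 3.05582118] [ 0.79654753  0.11226456  1.67402271 -0.14195674  1.24541464 -0.65053231]
(array([-0.655, -0.612,  0.372]), array([ 0.002, -0.666,  0.001]))
```

>>> send_rows:
  rows:
    - {"x": -0.2, "y": -0.2, "z": 0.1, "ax": 0, "ay": -0.15, "az": 0, "jaw": 1}
    - {"x": -0.4, "y": -0.4, "z": 0.2, "ax": 0, "ay": -0.3, "az": 0, "jaw": 1}
    - {"x": -0.65, "y": -0.61, "z": 0.37, "ax": 0, "ay": -0.45, "az": 0, "jaw": 1}
    - {"x": -0.65, "y": -0.61, "z": 0.37, "ax": 0, "ay": -0.666, "az": 0, "jaw": 1}
    - {"x": -0.65, "y": -0.61, "z": 0.37, "ax": 0, "ay": -0.666, "az": 0, "jaw": 1}
    - {"x": -0.65, "y": -0.61, "z": 0.37, "ax": 0, "ay": -0.666, "az": 0, "jaw": 1}
    - {"x": -0.65, "y": -0.61, "z": 0.37, "ax": 0, "ay": -0.666, "az": 0, "jaw": 1}
    - {"x": -0.65, "y": -0.61, "z": 0.37, "ax": 0, "ay": -0.666, "az": 0, "jaw": 1}
    - {"x": -0.65, "y": -0.61, "z": 0.37, "ax": 0, "ay": -0.666, "az": 0, "jaw": 1}
    - {"x": -0.65, "y": -0.61, "z": 0.37, "ax": 0, "ay": -0.666, "az": 0, "jaw": 1}

```text
time: 2.6
tool_pos: [428.6, 208.2, 239.9]
tcp_rot: [3.131, 0.797, 3.056]
contact_force: [0.3, 0.2, -0.4]
grip_width: 91.5
finger_force: 0.0
```

Run:
```python
from h import *
o=bot.get_obs();print(o["time"],o["tool_pos"],o["tcp_rot"],o["joint_positions"])
p,d=bot.capture("wrist")
for X in((504,208.3,87),(468.9,211.4,116.6)): 
    q=proj("wrist",np.array(X),o);print(q);cv2.circle(p,tuple(int(round(t)) for t in q),3,(255,0,0),-1)
cv2.imwrite("pics/w1.png",p[:,:,::-1]);np.save("pics/w1.npy",d)
```

```text
2.6 [428.60403469 208.19372192 239.86496299] [3.13145046 0.79745412 3.05571903] [ 0.64061401 -0.04024463  2.17237513 -0.99595297  0.59111277 -0.10989136]
[323.64726448 147.00251188]
[324.91644263 146.77548862]
```

View pics/w1.png

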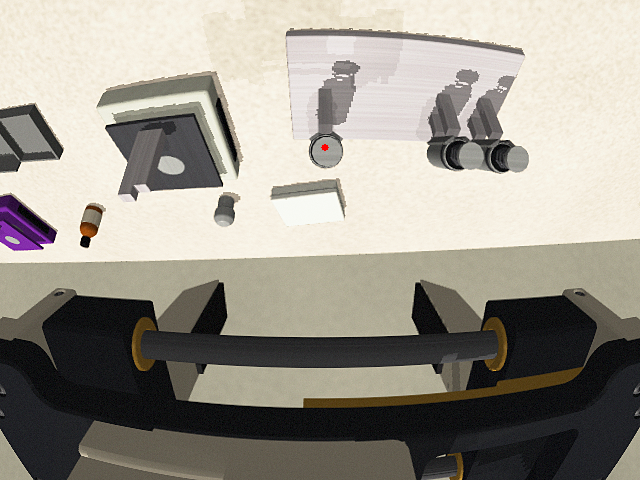

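The wrist view shows the lone spring end-on, with its cap centred at (325,151) against a predicted (325,147); that is close enough. Joint 4 reached its limit, so I'll use less tilt: 32 degrees at the rack, which means the hand leans back 18 degrees when placing.

```bash
cat >> h.py <<'E'
YR=-5.0
def grasp(h,tilt,yaw=YR,mid=(504,208.3,87.5),back=0):
    a=np.array([-np.cos(np.radians(40))*np.cos(np.radians(yaw)),-np.cos(np.radians(40))*np.sin(np.radians(yaw)),np.sin(np.radians(40))])
    R=tool(yaw,tilt);return np.array(mid)+a*(h-46)+R[:,2]*(19-back),R
E
python3 - <<'E'
from h import *
o=bot.get_obs()
A=onz("wrist",287,30,12,o);B=onz("wrist",523,50,12,o);print(A,B,np.degrees(np.arctan2(B[0]-A[0],B[1]-A[1])))
c=onz("wrist",325,151,116.6,o);print("cap",c)
p,R=grasp(52,32,back=100);print(p,R[:,2]);print(plan(p+[0,0,0],R,o)); print(grasp(52,32)[0])
E
```

```text
[417.91023295 181.88171588  12.        ] [438.3373018  417.78714952  12.        ] 4.948901704538609
cap [474.40402087 211.1016376  116.6       ]
[456.66109985 212.44161711 160.04862145] [ 0.52790276 -0.04618551 -0.8480481 ]
(array([0.189, 0.029, 0.378]), array([0.011, 0.228, 0.002]))
[509.45137599 207.8230664   75.24381183]
```

>>> send_rows:
  rows:
    - {"x": 0.1, "y": 0.03, "z": 0.1, "ax": 0, "ay": 0.1, "az": 0, "jaw": 1}
    - {"x": 0.19, "y": 0.03, "z": 0.2, "ax": 0.01, "ay": 0.228, "az": 0, "jaw": 1}
    - {"x": 0.19, "y": 0.03, "z": 0.3, "ax": 0.01, "ay": 0.228, "az": 0, "jaw": 1}
    - {"x": 0.19, "y": 0.03, "z": 0.3, "ax": 0.01, "ay": 0.228, "az": 0, "jaw": 1}
    - {"x": 0.19, "y": 0.03, "z": 0.3, "ax": 0.01, "ay": 0.228, "az": 0, "jaw": 1}
    - {"x": 0.19, "y": 0.03, "z": 0.3, "ax": 0.01, "ay": 0.228, "az": 0, "jaw": 1}
    - {"x": 0.19, "y": 0.03, "z": 0.3, "ax": 0.01, "ay": 0.228, "az": 0, "jaw": 1}
    - {"x": 0.19, "y": 0.03, "z": 0.3, "ax": 0.01, "ay": 0.228, "az": 0, "jaw": 1}
    - {"x": 0.19, "y": 0.03, "z": 0.3, "ax": 0.01, "ay": 0.228, "az": 0, "jaw": 1}
    - {"x": 0.19, "y": 0.03, "z": 0.3, "ax": 0.01, "ay": 0.228, "az": 0, "jaw": 1}

```text
time: 3.9
tool_pos: [445.3, 213.4, 170.9]
tcp_rot: [-3.141, 0.559, 3.056]
contact_force: [-0.3, -0.2, -0.1]
grip_width: 91.6
finger_force: 0.0
```

Run:
```python
from h import *
o=bot.get_obs();print(o["time"],o["tool_pos"],o["tcp_rot"],o["joint_positions"])
p,R=grasp(52,32,back=85);print(plan(p,R,o)); print(plan(grasp(52,32)[0],R,o))
```

```text
3.9 [445.33953655 213.37570598 170.89208135] [-3.14114403  0.55871865  3.056226  ] [ 0.50360296  0.10320524  2.07624879 -0.58643402  0.56190057 -0.54312659]
(array([-0.019,  0.   ,  0.151]), array([0.001, 0.   , 0.002]))
(array([-0.019, -0.   ,  0.576]), array([0.001, 0.   , 0.002]))
```

>>> send_rows:
  rows:
    - {"x": -0.02, "y": 0, "z": 0.08, "ax": 0, "ay": 0, "az": 0, "jaw": 0.6}
    - {"x": -0.02, "y": 0, "z": 0.16, "ax": 0, "ay": 0, "az": 0, "jaw": 0.6}
    - {"x": -0.02, "y": 0, "z": 0.24, "ax": 0, "ay": 0, "az": 0, "jaw": 0.6}
    - {"x": -0.02, "y": 0, "z": 0.32, "ax": 0, "ay": 0, "az": 0, "jaw": 0.6}
    - {"x": -0.02, "y": 0, "z": 0.4, "ax": 0, "ay": 0, "az": 0, "jaw": 0.6}
    - {"x": -0.02, "y": 0, "z": 0.46, "ax": 0, "ay": 0, "az": 0, "jaw": 0.6}
    - {"x": -0.02, "y": 0, "z": 0.52, "ax": 0, "ay": 0, "az": 0, "jaw": 0.6}
    - {"x": -0.02, "y": 0, "z": 0.55, "ax": 0, "ay": 0, "az": 0, "jaw": 0.6}
    - {"x": -0.02, "y": 0, "z": 0.57, "ax": 0, "ay": 0, "az": 0, "jaw": 0.6}
    - {"x": -0.02, "y": 0, "z": 0.57, "ax": 0, "ay": 0, "az": 0, "jaw": 0.6}

```text
time: 5.15
tool_pos: [509.0, 207.8, 76.1]
tcp_rot: [-3.141, 0.558, 3.056]
contact_force: [0.3, -0.4, -0.0]
grip_width: 73.1
finger_force: 0.0
```

Run:
```python
from h import *
o=bot.get_obs();print(o["time"],o["tool_pos"],o["tcp_rot"],o["joint_positions"])
print(plan(*grasp(52,32),o))
p,d=bot.capture("wrist");cv2.imwrite("pics/w2.png",p[:,:,::-1])
```

```text
5.15 [508.99582011 207.8315585   76.08933094] [-3.14094422  0.55839756  3.05637894] [ 0.41180794  0.35640966  2.08770444 -0.93209739  0.32084023 -0.23269979]
(array([0.   , 0.   , 0.005]), array([ 0.   , -0.   ,  0.002]))
```

View pics/w2.png

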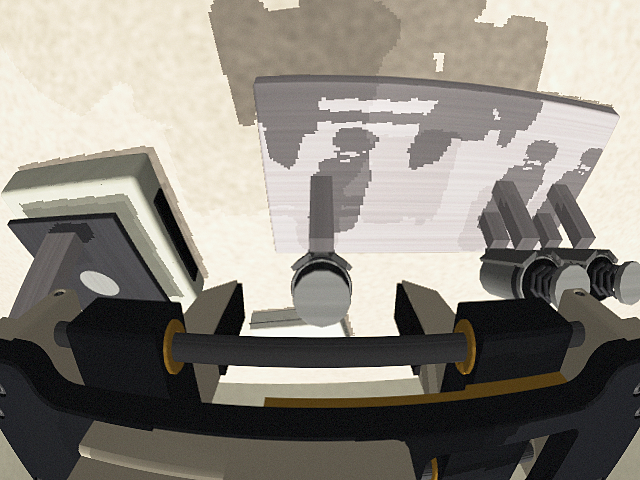

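The spring at (322,292) is centred between the open fingers (tips at 243 and 397). I'll close on it and lift straight up.

>>> send_rows:
  rows:
    - {"x": 0, "y": 0, "z": 0.005, "ax": 0, "ay": 0, "az": 0, "jaw": -1}
    - {"x": 0, "y": 0, "z": 0.005, "ax": 0, "ay": 0, "az": 0, "jaw": -1}
    - {"x": 0, "y": 0, "z": 0.005, "ax": 0, "ay": 0, "az": 0, "jaw": -1}
    - {"x": 0, "y": 0, "z": 0.005, "ax": 0, "ay": 0, "az": 0, "jaw": -1}
    - {"x": 0, "y": 0, "z": 0.005, "ax": 0, "ay": 0, "az": 0, "jaw": -1}
    - {"x": 0, "y": 0, "z": 0.005, "ax": 0, "ay": 0, "az": 0, "jaw": -1}
    - {"x": 0, "y": 0, "z": 0.005, "ax": 0, "ay": 0, "az": 0, "jaw": -1}
    - {"x": 0, "y": 0, "z": 0.005, "ax": 0, "ay": 0, "az": 0, "jaw": -1}
    - {"x": 0, "y": 0, "z": 0.005, "ax": 0, "ay": 0, "az": 0, "jaw": -1}
    - {"x": 0, "y": 0, "z": 0.005, "ax": 0, "ay": 0, "az": 0, "jaw": -1}

```text
time: 6.45
tool_pos: [509.6, 208.1, 75.6]
tcp_rot: [3.142, 0.559, 3.056]
contact_force: [-0.3, 3.1, 2.1]
grip_width: 23.6
finger_force: 30.0
```

>>> send_rows:
  rows:
    - {"x": -0.02, "y": 0, "z": -0.03, "ax": 0, "ay": 0, "az": 0, "jaw": -1}
    - {"x": -0.04, "y": 0, "z": -0.064, "ax": 0, "ay": 0, "az": 0, "jaw": -1}
    - {"x": -0.06, "y": 0, "z": -0.096, "ax": 0, "ay": 0, "az": 0, "jaw": -1}
    - {"x": -0.08, "y": 0, "z": -0.128, "ax": 0, "ay": 0, "az": 0, "jaw": -1}
    - {"x": -0.1, "y": 0, "z": -0.16, "ax": 0, "ay": 0, "az": 0, "jaw": -1}
    - {"x": -0.13, "y": 0, "z": -0.208, "ax": 0, "ay": 0, "az": 0, "jaw": -1}
    - {"x": -0.16, "y": 0, "z": -0.256, "ax": 0, "ay": 0, "az": 0, "jaw": -1}
    - {"x": -0.19, "y": 0, "z": -0.304, "ax": 0, "ay": 0, "az": 0, "jaw": -1}
    - {"x": -0.22, "y": 0, "z": -0.352, "ax": 0, "ay": 0, "az": 0, "jaw": -1}
    - {"x": -0.22, "y": 0, "z": -0.352, "ax": 0, "ay": 0, "az": 0, "jaw": -1}

```text
time: 7.7
tool_pos: [509.3, 207.4, 158.5]
tcp_rot: [-3.141, 0.558, 3.056]
contact_force: [-0.0, 0.2, -1.2]
grip_width: 23.7
finger_force: 30.0
```

```bash
cat >> h.py <<'E'
TE=(550.4,19.1);YT=-3.0;TRAY=(474.1,-285.3);YB=-9.3
E
python3 - <<'E'
from h import *
o=bot.get_obs();print(o["time"],o["tool_pos"],o["tcp_rot"],o["joint_positions"],o["contact_force"])
R=tool(YT,-18)
# spring upright: grasp point at TE, height ; TCP=grasp+19*z
g=np.array([*TE,50+52+30]);p=g+19*R[:,2];print(p,plan(p,R,o))
E
```

```text
7.7 [509.26822592 207.41226996 158.46417554] [-3.14058243  0.55832853  3.05570688] [ 0.41108106  0.20689069  1.98759697 -0.5464005   0.5095528  -0.65147708] [-0.03922616  0.18506181 -1.17651645]
[544.53672355  19.4072813  113.92992619] (array([-0.099, -0.921,  0.326]), array([-0.005,  0.833, -0.033]))
```

The grip width reads 23.6 mm where the sleeve should give 32, so I'll look.

Run:
```python
from h import *
p,d=bot.capture("wrist");s,_=bot.capture("side")
b=cv2.resize(s[100:240,240:400],(480,420),interpolation=2)
o=np.zeros((600,800,3),np.uint8);o[:420,320:]=b;o[:240,:320]=p[::2,::2];o[300:600,:400]=cv2.resize(p[200:380,200:440],(400,300));cv2.imwrite("pics/w3.png",o[:,:,::-1])
```

```text
(no output)
```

View pics/w3.png

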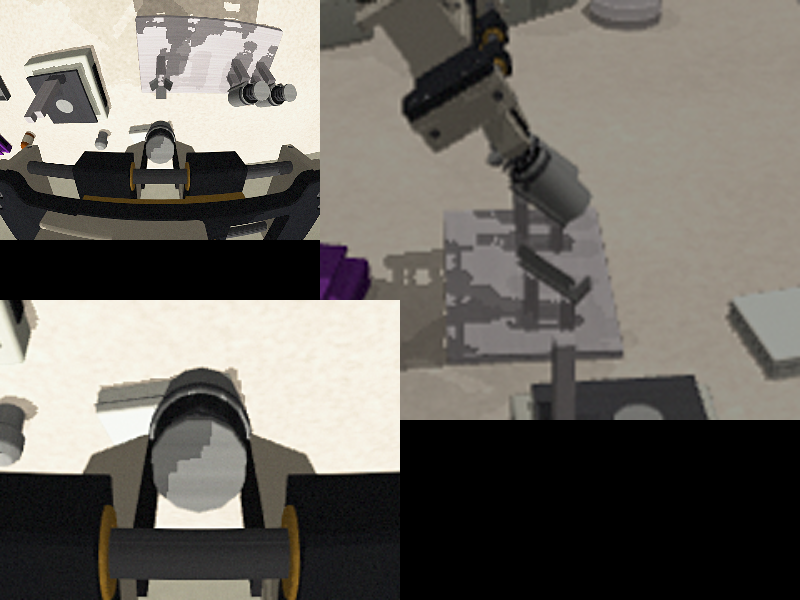

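Run:
```python
from h import *
np.set_printoptions(suppress=True,precision=1)
o=bot.get_obs();p,d=bot.capture("wrist");c=bot.camera_model("wrist");T=c["T_tool_cam"]
R=Ro.from_euler("xyz",o["tcp_rot"]).as_matrix()
def tl(u,v):
    P,D=ray("wrist",u,v,o);Dc=T[:3,:3].T@R.T@D;w=P+D*d[v,u]/Dc[2];return R.T@(w-o["tool_pos"]),w
for v in range(236,330,6):print(v,tl(320,v)[0],tl(320,v)[1],p[v,320])
print("row cap",[(u,tl(u,290)[0]) for u in(280,286,292,296,300,340,346,350,356,362)])
```

```text
236 [-49.    1.6 214.7] [663.5 195.3   1.2] [249 243 231]
242 [ 8.8  1.3 22.1] [513.2 208.3 134.1] [61 63 57]
248 [15.5  1.3 -7.8] [491.7 210.1 156. ] [44 46 44]
254 [ 15.8   1.3 -17.6] [486.4 210.6 164.1] [ 98 102  99]
260 [ 12.7   1.3 -18.1] [488.7 210.4 166.2] [23 17 22]
266 [ 12.9   1.3 -26.6] [484.  210.8 173.4] [39 40 40]
272 [ 19.6   1.3 -49.4] [466.4 212.3 189.2] [87 91 87]
278 [ 16.7   1.3 -49.3] [468.9 212.1 190.6] [111 111 104]
284 [ 14.    1.3 -49.7] [470.9 211.9 192.3] [101 102  97]
290 [ 11.6   1.3 -50.5] [472.6 211.8 194.3] [99 98 92]
296 [  8.7   1.3 -50.6] [474.9 211.6 195.9] [153 152 146]
302 [  6.5   1.3 -52. ] [476.1 211.5 198.2] [163 159 155]
308 [  4.1   1.3 -53. ] [477.6 211.4 200.4] [149 152 145]
314 [  1.1   1.3 -53. ] [480.1 211.1 202. ] [146 150 141]
320 [ -1.8   1.3 -53.3] [482.3 211.  203.8] [162 160 150]
326 [ -5.1   1.3 -52.9] [485.4 210.7 205.2] [157 159 153]
row cap [(280, array([  9.3, -16.5, -46.1])), (286, array([  9.3, -13.8, -45.9])), (292, array([ 11.7, -10.8, -50.8])), (296, array([ 11.7,  -9. , -50.7])), (300, array([ 11. ,  -7.4, -49.4])), (340, array([ 11.7,   9.8, -50.9])), (346, array([ 11.7,  12.4, -50.8])), (350, array([  7.9,  14.8, -43. ])), (356, array([  9.1,  17.3, -45.7])), (362, array([ 10.1,  19.7, -47.8]))]
```

```bash
cat >> h.py <<'E'
def toolpts(o,d,mask):
    c=bot.camera_model("wrist");T=c["T_tool_cam"];f=240/np.tan(np.radians(c["vertical_fov"]/2))
    v,u=np.nonzero(mask);a=np.stack([u-c["cx"],v-c["cy"]],1)/f;r=np.hypot(*a.T)
    D=np.column_stack([a*np.sinc(r/np.pi)[:,None],np.cos(r)]);C=D*(d[v,u]/D[:,2])[:,None]
    return C@T[:3,:3].T+T[:3,3]
E
python3 - <<'E'
from h import *
np.set_printoptions(suppress=True,precision=2)
o=bot.get_obs();p,d=bot.capture("wrist")
m=np.zeros((480,640),bool);m[266:330,290:350]=1
q=toolpts(o,d,m);q=q[(q[:,2]<-45)&(q[:,2]>-58)]
A=np.column_stack([q[:,:2],np.ones(len(q))])
for _ in range(4):
    k=np.linalg.lstsq(A,q[:,2],rcond=None)[0];e=abs(A@k-q[:,2])<1.5;A,q=A[e],q[e]
print(len(q),k,np.degrees(np.arctan(k[:2])),q.min(0),q.max(0),q.mean(0))
# sleeve rows: width seen at rim and side cam ray-derived axis
s,ds=bot.capture("side");c=bot.camera_model("side");f=240/np.tan(np.radians(c["vertical_fov"]/2))
v,u=np.mgrid[:480,:640];P=np.stack([(u-c["cx"])/f*ds,(v-c["cy"])/f*ds,ds],-1);P=(P-c["t"])@c["R"]
R=Ro.from_euler("xyz",o["tcp_rot"]).as_matrix();L=(P-o["tool_pos"])@R
m=(abs(L[...,1])<40)&(abs(L[...,0])<40)&(L[...,2]>-60)&(L[...,2]<60)
for z in range(-50,56,6):
    b=L[m&(L[...,2]>=z)&(L[...,2]<z+6)]
    if len(b):print(z,len(b),"x",b[:,0].min(),b[:,0].max(),"y",b[:,1].min(),b[:,1].max())
E
```

```text
2554 [  0.2   -0.01 -52.87] [11.27 -0.55] [ -5.74 -11.76 -55.23] [ 19.77  13.82 -47.63] [  7.62   0.79 -51.36]
-50 22 x -12.464625107280884 19.431595592686882 y -28.83063605653852 17.62899213581261
-44 24 x -11.730061148504591 10.219373093084748 y -22.72225991753892 18.035630024244938
-38 3 x -8.400521283410312 -1.0352623948168143 y -15.02445512795533 -7.158029240150125
-32 11 x -6.76606701333591 11.54885096978081 y -11.844532388865892 4.255355217629424
-26 51 x -15.640396191940756 14.757823118270325 y -16.782556020529974 14.918536984870075
-20 34 x -16.992751154286605 14.355976530973077 y -17.033665512571318 8.691650402210028
-14 33 x -15.560268242947934 14.89341180641628 y -19.19154531651313 6.938853894891043
-8 32 x -17.64904501662545 11.132123087000737 y -17.31774830363975 4.756672738481661
-2 33 x -19.540313546793616 11.385196571049473 y -16.082430083437146 1.5998672812392905
4 30 x -20.915613239741333 9.993914473285235 y -16.516473651602322 0.16494858112292884
10 30 x -20.844823656668456 9.499178395804304 y -17.488161971363805 1.9576504197181803
16 30 x -22.356031652976128 5.9240072462353295 y -15.999564811498402 0.8182535159802872
22 30 x -24.533135168352384 4.61458580206089 y -16.031241894006055 3.44465329220427
28 28 x -23.914647640282393 4.82693153151463 y -16.759129086875273 2.612172735844187
34 16 x -24.87664416697202 3.093340860419509 y -16.45489118332638 1.074856490011255
```

Run:
```python
from h import *
np.set_printoptions(suppress=True,precision=1)
o=bot.get_obs();p,d=bot.capture("wrist")
q=toolpts(o,d,d>0)
for z in range(-90,20,6):
    r=[]
    for s in(-1,1):
        b=q[(q[:,2]>=z)&(q[:,2]<z+6)&(abs(q[:,0])<25)&(s*q[:,1]>-5)&(s*q[:,1]<60)]
        r.append((len(b),np.round(np.percentile(s*b[:,1],[0,50,100]),1).tolist(),np.round([b[:,0].min(),b[:,0].max()],1).tolist()) if len(b) else None)
    print(z,r)
s,_=bot.capture("side");cv2.imwrite("pics/s4.png",cv2.resize(s[115:195,300:400],(800,600),interpolation=2)[:,:,::-1])
a=[proj("side",o["tool_pos"]+Ro.from_euler("xyz",o["tcp_rot"]).apply([0,y,z])) for y,z in((0,0),(0,-19),(0,-47),(-16,0),(-16,-19))];print([((t-[300,115])*[8,7.5]) for t in a])
```

```text
-90 [(52, [13.2, 13.4, 16.4], [-12.7, 10.2]), (52, [14.9, 15.1, 18.0], [-12.5, 10.3])]
-84 [(210, [11.1, 13.3, 17.3], [-12.6, 10.8]), (209, [12.7, 15.0, 18.7], [-12.3, 10.7])]
-78 [(173, [11.1, 14.2, 18.6], [4.3, 10.3]), (171, [12.9, 16.0, 20.2], [3.5, 10.6])]
-72 [(179, [10.8, 14.2, 19.2], [-1.9, 10.3]), (175, [12.8, 15.9, 20.9], [-1.9, 10.2])]
-66 [(218, [10.8, 14.7, 24.7], [-4.7, 10.7]), (216, [12.6, 16.4, 22.4], [-4.8, 10.4])]
-60 [(331, [-4.3, 16.1, 27.9], [-8.0, 10.5]), (362, [-4.4, 17.5, 29.9], [-7.9, 10.6])]
-54 [(2033, [-4.8, 3.4, 27.6], [-10.3, 20.0]), (2218, [-4.9, 4.2, 29.6], [-10.9, 20.0])]
-48 [(240, [-4.7, 14.8, 25.7], [-10.7, 19.4]), (263, [-4.8, 16.1, 28.2], [-10.7, 19.4])]
-42 [(67, [10.9, 14.3, 19.6], [-8.1, 10.2]), (71, [12.6, 16.1, 23.1], [-8.1, 10.1])]
-36 [(4, [0.1, 1.1, 2.0], [13.8, 14.7]), (5, [-2.0, -0.6, 7.4], [12.3, 14.7])]
-30 [(43, [-4.7, -0.8, 5.0], [10.6, 13.2]), (60, [-4.6, 2.2, 9.1], [9.5, 13.2])]
-24 [(418, [-4.9, 6.3, 14.4], [-0.1, 16.0]), (464, [-4.8, 7.9, 16.3], [0.9, 16.0])]
-18 [(258, [-4.9, 2.8, 15.1], [-1.1, 16.6]), (285, [-5.0, 3.9, 17.1], [0.4, 16.6])]
-12 [(38, [-4.5, 3.2, 12.5], [8.8, 15.9]), (49, [-4.5, 5.0, 15.8], [6.0, 15.9])]
-6 [(16, [-2.4, 2.8, 7.6], [10.1, 14.0]), (21, [-4.8, 2.4, 11.3], [8.8, 14.0])]
0 [(38, [-4.7, 2.9, 10.7], [6.4, 13.1]), (47, [-4.9, 4.7, 15.0], [4.4, 13.1])]
6 [(36, [-4.8, 2.2, 11.1], [4.3, 11.8]), (45, [-5.0, 4.2, 13.7], [5.1, 11.8])]
12 [(36, [-4.9, 3.8, 13.1], [0.3, 10.1]), (45, [-4.6, 6.0, 16.6], [-1.7, 10.1])]
18 [(27, [-4.4, 2.3, 10.2], [3.7, 8.9]), (35, [-4.8, 4.4, 12.9], [3.5, 8.9])]
[array([111.6, 333.5]), array([ 78.4, 289.2]), array([ 28.2, 222.4]), array([115.1, 357.6]), array([ 81.5, 313. ])]
```

View pics/s4.png

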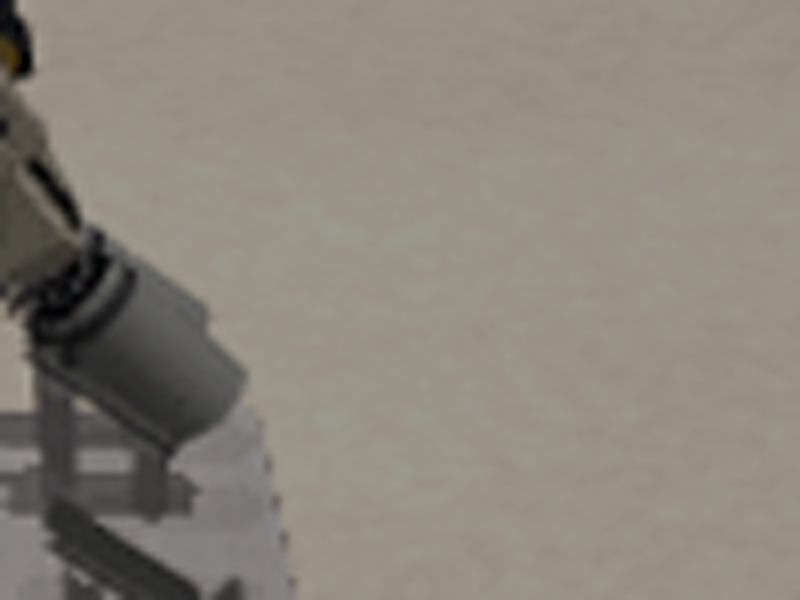

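The side view shows the fingertips stopping just above the sleeve mouth. They hold the coil between cap and mouth, so the real tips sit well behind the stated TCP. The spring is caged and secure there, so I'll carry it this way. From the depth data, the foot is at tool coordinates (-10.4, 0.7, 38.8) and the spring axis leans 11.3 degrees to the tool.

```bash
cat >> h.py <<'E'
FOOT=np.array([-10.4,.7,38.8])
def place(xy,z,yaw,lean=11.3,foot=FOOT):
    R=tool(yaw,-lean);return np.array([*xy,z])-R@foot,R
E
python3 - <<'E'
from h import *
print(plan(*place(TE,115,YT)),place(TE,115,YT)[0])
E
```

```text
(array([-0.224, -0.926,  0.157]), array([-0.007,  0.721, -0.032])) [547.77124007  18.53680683 155.08568865]
```

>>> send_rows:
  rows:
    - {"x": -0.05, "y": -0.1, "z": -0.02, "ax": 0, "ay": 0.06, "az": 0, "jaw": -1}
    - {"x": -0.08, "y": -0.22, "z": 0, "ax": 0, "ay": 0.14, "az": 0, "jaw": -1}
    - {"x": -0.11, "y": -0.34, "z": 0.02, "ax": 0, "ay": 0.24, "az": 0, "jaw": -1}
    - {"x": -0.14, "y": -0.46, "z": 0.05, "ax": 0, "ay": 0.36, "az": -0.01, "jaw": -1}
    - {"x": -0.17, "y": -0.58, "z": 0.08, "ax": 0, "ay": 0.48, "az": -0.01, "jaw": -1}
    - {"x": -0.19, "y": -0.7, "z": 0.11, "ax": 0, "ay": 0.6, "az": -0.02, "jaw": -1}
    - {"x": -0.21, "y": -0.8, "z": 0.13, "ax": 0, "ay": 0.68, "az": -0.03, "jaw": -1}
    - {"x": -0.22, "y": -0.88, "z": 0.15, "ax": -0.007, "ay": 0.72, "az": -0.03, "jaw": -1}
    - {"x": -0.224, "y": -0.926, "z": 0.157, "ax": -0.007, "ay": 0.72, "az": -0.03, "jaw": -1}
    - {"x": -0.224, "y": -0.926, "z": 0.157, "ax": -0.007, "ay": 0.72, "az": -0.03, "jaw": -1}

```text
time: 9.3
tool_pos: [547.8, 18.4, 155.5]
tcp_rot: [3.141, -0.195, 3.087]
contact_force: [0.2, 0.2, -1.3]
grip_width: 23.8
finger_force: 30.0
```

```bash
cat > cap.py <<'E'
from h import *
np.set_printoptions(suppress=True,precision=2)
def capfit(show=True):
    o=bot.get_obs();p,d=bot.capture("wrist")
    m=np.zeros((480,640),bool);m[255:340,280:360]=1
    q=toolpts(o,d,m);q=q[(q[:,2]<-42)&(q[:,2]>-62)&(abs(q[:,1])<13.5)]
    A=np.column_stack([q[:,:2],np.ones(len(q))])
    for _ in range(6):
        k=np.linalg.lstsq(A,q[:,2],rcond=None)[0];e=abs(A@k-q[:,2])<1.5;A,q=A[e],q[e]
    print("capfit",len(q),k,q.min(0),q.max(0));return o,p,d
if __name__=="__main__":
    o,p,d=capfit();print(o["time"],o["tool_pos"],o["tcp_rot"],o["contact_force"],o["joint_positions"])
    s,ds=bot.capture("side");c=bot.camera_model("side");f=240/np.tan(np.radians(c["vertical_fov"]/2))
    v,u=np.mgrid[:480,:640];P=np.stack([(u-c["cx"])/f*ds,(v-c["cy"])/f*ds,ds],-1);P=(P-c["t"])@c["R"]
    R=Ro.from_euler("xyz",o["tcp_rot"]).as_matrix();L=(P-o["tool_pos"])@R
    m=(abs(L[...,1])<20)&(abs(L[...,0])<30)
    for z in range(-32,50,8):
        b=L[m&(L[...,2]>=z)&(L[...,2]<z+8)]
        if len(b):print(z,len(b),"x",b[:,0].min(),b[:,0].max(),"zmax",b[:,2].max(),"wz",o["tool_pos"][2]+(R@b.mean(0))[2])
E
python3 cap.py
```

```text
capfit 2521 [  0.3   -0.   -54.36] [ -7.96 -13.42 -57.03] [ 19.99  13.4  -47.51]
9.3 [547.84  18.41 155.48] [ 3.14 -0.2   3.09] [ 0.16  0.21 -1.34] [-0.1   0.54  1.32 -0.01  1.47 -1.62]
-32 32 x -15.04123518643452 11.586229514502463 zmax -24.140325988924555 wz 181.201810619207
-24 83 x -16.325838494995967 14.398230814938453 zmax -16.04198595337721 wz 175.37734610175445
-16 50 x -16.91298197792492 13.331440240378864 zmax -8.253381789377745 wz 167.38819210047524
-8 49 x -20.185890396299783 10.517403096386184 zmax -0.06975440999804362 wz 158.61748201891524
0 44 x -25.88976451418738 8.754176178404654 zmax 7.7848911648023265 wz 150.3085454556149
8 48 x -26.824818663746157 5.5580666868120625 zmax 15.695845214493017 wz 141.86656087891737
16 47 x -28.848609001540535 3.35068713742876 zmax 23.6821069343933 wz 133.61838341382105
24 45 x -27.381522620624885 1.1825914490459173 zmax 31.974303865087702 wz 125.57085364843604
32 21 x -21.149934351471895 -0.5832249416068978 zmax 38.29840585951283 wz 119.39891026237859
```

Run:
```python
from h import *
F=np.array([-18,.7,36.2])
for z in(58,51):print(plan(*place(TE,z,YT,15.8,F)),place(TE,z,YT,15.8,F)[0])
```

```text
(array([-0.033, -0.004,  0.291]), array([ 0.001,  0.078, -0.001])) [542.91021419  18.7915624   97.73333581]
(array([-0.039, -0.004,  0.325]), array([ 0.001,  0.078, -0.001])) [542.91021419  18.7915624   90.73333581]
```

>>> send_rows:
  rows:
    - {"x": 0.015, "y": 0, "z": 0.03, "ax": 0, "ay": 0.078, "az": 0, "jaw": -1}
    - {"x": 0.005, "y": 0, "z": 0.08, "ax": 0, "ay": 0.078, "az": 0, "jaw": -1}
    - {"x": -0.005, "y": 0, "z": 0.13, "ax": 0, "ay": 0.078, "az": 0, "jaw": -1}
    - {"x": -0.015, "y": -0.004, "z": 0.18, "ax": 0, "ay": 0.078, "az": 0, "jaw": -1}
    - {"x": -0.022, "y": -0.004, "z": 0.22, "ax": 0, "ay": 0.078, "az": 0, "jaw": -1}
    - {"x": -0.028, "y": -0.004, "z": 0.25, "ax": 0, "ay": 0.078, "az": 0, "jaw": -1}
    - {"x": -0.031, "y": -0.004, "z": 0.275, "ax": 0, "ay": 0.078, "az": 0, "jaw": -1}
    - {"x": -0.033, "y": -0.004, "z": 0.291, "ax": 0, "ay": 0.078, "az": 0, "jaw": -1}
    - {"x": -0.033, "y": -0.004, "z": 0.291, "ax": 0, "ay": 0.078, "az": 0, "jaw": -1}
    - {"x": -0.033, "y": -0.004, "z": 0.291, "ax": 0, "ay": 0.078, "az": 0, "jaw": -1}

```text
time: 10.65
tool_pos: [543.4, 18.2, 97.5]
tcp_rot: [3.14, -0.277, 3.088]
contact_force: [-0.8, -0.2, -2.1]
grip_width: 23.7
finger_force: 30.0
```

```bash
python3 cap.py
```

```text
capfit 2474 [  0.31  -0.   -54.48] [ -7.43 -13.42 -56.98] [ 20.15  13.47 -47.66]
10.65 [543.4   18.19  97.55] [ 3.14 -0.28  3.09] [-0.76 -0.2  -2.1 ] [-0.1   0.64  1.33 -0.01  1.45 -1.61]
-32 30 x -14.255093466059908 11.783482222026088 zmax -24.10403387320816 wz 123.53055826548487
-24 77 x -17.87542215203919 14.48976628753776 zmax -16.12580979053928 wz 116.9698979175401
-16 45 x -18.033562078863426 12.762707641224514 zmax -8.214176069195043 wz 108.77121521283752
-8 43 x -21.55817164225638 9.365996432381582 zmax -0.16033266916273406 wz 99.55250954794327
0 43 x -23.911962032441846 7.823846592350641 zmax 7.867878241598622 wz 91.30545162018491
8 38 x -27.12045415719057 5.0550138488242125 zmax 15.974408480897043 wz 82.81184633216223
16 44 x -29.723372057071295 2.492820405160013 zmax 23.932935726314188 wz 74.96795498893135
24 37 x -29.641346635232445 -0.9774806172257808 zmax 31.909763075962868 wz 66.74702862821415
32 24 x -29.342513556434522 -2.8861953855166074 zmax 39.99575153281881 wz 59.366404213896615
40 64 x -29.801568616341555 2.0444136597405036 zmax 47.958064747667954 wz 50.812001267918376
48 138 x -9.84565178922595 28.641086381490005 zmax 55.89222238157428 wz 50.86502398284955
```

>>> send_rows:
  rows:
    - {"x": 0.003, "y": 0, "z": 0.01, "ax": 0, "ay": 0.028, "az": 0, "jaw": -1}
    - {"x": 0.001, "y": 0, "z": 0.016, "ax": 0, "ay": 0.028, "az": 0, "jaw": -1}
    - {"x": 0, "y": 0, "z": 0.02, "ax": 0, "ay": 0.028, "az": 0, "jaw": -1}
    - {"x": -0.001, "y": 0, "z": 0.024, "ax": 0, "ay": 0.028, "az": 0, "jaw": -1}
    - {"x": -0.002, "y": 0, "z": 0.028, "ax": 0, "ay": 0.028, "az": 0, "jaw": -1}
    - {"x": -0.003, "y": 0, "z": 0.03, "ax": 0, "ay": 0.028, "az": 0, "jaw": -1}
    - {"x": -0.003, "y": 0, "z": 0.032, "ax": 0, "ay": 0.028, "az": 0, "jaw": -1}
    - {"x": -0.003, "y": 0, "z": 0.034, "ax": 0, "ay": 0.028, "az": 0, "jaw": -1}
    - {"x": -0.003, "y": 0, "z": 0.034, "ax": 0, "ay": 0.028, "az": 0, "jaw": -1}
    - {"x": -0.003, "y": 0, "z": 0.034, "ax": 0, "ay": 0.028, "az": 0, "jaw": -1}

```text
time: 12.0
tool_pos: [542.1, 18.3, 90.9]
tcp_rot: [3.14, -0.306, 3.088]
contact_force: [0.7, -0.1, 1.5]
grip_width: 24.0
finger_force: 30.0
```

>>> send_rows:
  rows:
    - {"x": 0, "y": 0, "z": 0, "ax": 0, "ay": 0, "az": 0, "jaw": -0.4}
    - {"x": 0, "y": 0, "z": 0, "ax": 0, "ay": 0, "az": 0, "jaw": -0.2}
    - {"x": 0, "y": 0, "z": 0, "ax": 0, "ay": 0, "az": 0, "jaw": 0}
    - {"x": 0, "y": 0, "z": 0, "ax": 0, "ay": 0, "az": 0, "jaw": 0.2}
    - {"x": 0, "y": 0, "z": 0, "ax": 0, "ay": 0, "az": 0, "jaw": 0.2}
    - {"x": 0, "y": 0, "z": 0, "ax": 0, "ay": 0, "az": 0, "jaw": 0.2}
    - {"x": 0, "y": 0, "z": 0, "ax": 0, "ay": 0, "az": 0, "jaw": 0.2}
    - {"x": 0, "y": 0, "z": 0, "ax": 0, "ay": 0, "az": 0, "jaw": 0.2}
    - {"x": 0, "y": 0, "z": 0, "ax": 0, "ay": 0, "az": 0, "jaw": 0.2}
    - {"x": 0, "y": 0, "z": 0, "ax": 0, "ay": 0, "az": 0, "jaw": 0.2}

```text
time: 13.25
tool_pos: [541.9, 18.3, 90.6]
tcp_rot: [3.14, -0.306, 3.088]
contact_force: [1.2, -0.1, -0.5]
grip_width: 55.3
finger_force: 0.0
```

```bash
cat >> h.py <<'E'
def sidecloud():
    s,ds=bot.capture("side");c=bot.camera_model("side");f=240/np.tan(np.radians(c["vertical_fov"]/2))
    v,u=np.mgrid[:480,:640];P=np.stack([(u-c["cx"])/f*ds,(v-c["cy"])/f*ds,ds],-1);return s,(P-c["t"])@c["R"]
E
python3 - <<'E'
from cap import *
o,p,d=capfit();R=Ro.from_euler("xyz",o["tcp_rot"]).as_matrix()
q=toolpts(o,d,d>0);w=q@R.T+o["tool_pos"]
k=(np.hypot(w[:,0]-TE[0],w[:,1]-TE[1])<40)&(abs(w[:,1]-TE[1])<17)&(w[:,2]>52)
b=w[k&(w[:,2]>134)&(w[:,2]<150)];print("cap world",len(b),b.min(0),b.max(0),b.mean(0))
# fingertips extent in tool z
f=q[(abs(q[:,0])<10)&(abs(q[:,1])>26)&(abs(q[:,1])<60)];print("finger z",np.percentile(f[f[:,2]<30][:,2],[50,90,97,100]))
s,P=sidecloud();c=P[(abs(P[...,0]-TE[0])<35)&(abs(P[...,1]-TE[1])<19)]
for z in range(56,150,12):
    b=c[(c[:,2]>=z)&(c[:,2]<z+12)]
    if len(b):print(z,len(b),b.min(0),b.max(0))
E
```

```text
capfit 2545 [  0.32  -0.   -54.76] [ -5.58 -10.92 -57.37] [ 19.21  13.5  -47.5 ]
cap world 2684 [538.47   6.66 136.24] [564.01  32.03 145.49] [550.99  19.43 142.78]
finger z [-74.95 -46.42 -40.28 -36.7 ]
56 60 [534.42   1.34  57.05] [563.86  20.63  67.9 ]
68 57 [534.34   2.68  68.11] [563.24  19.02  79.75]
80 61 [534.46   1.35  80.13] [564.94  20.3   91.93]
92 61 [533.98   2.1   92.07] [564.22  19.27 103.74]
104 83 [533.99   2.21 104.1 ] [562.58  33.46 115.88]
116 16 [539.21   9.38 116.13] [552.62  28.09 127.02]
128 12 [538.49   6.87 129.52] [550.4   16.42 139.32]
140 53 [538.69   5.87 140.05] [554.9   31.74 144.45]
```

Run:
```python
from h import *
o=bot.get_obs();print(plan((541.9,18.3,160),tool(YT,-17.5)),plan((550.6,19.2,160),tool(YT,0)))
```

```text
(array([ 0.105,  0.   , -0.331]), array([ 0.001, -0.001, -0.001])) (array([ 0.064,  0.007, -0.344]), array([ 0.001, -0.293, -0.002]))
```

>>> send_rows:
  rows:
    - {"x": 0.016, "y": 0, "z": -0.05, "ax": 0, "ay": 0, "az": 0, "jaw": 0.2}
    - {"x": 0.032, "y": 0, "z": -0.1, "ax": 0, "ay": 0, "az": 0, "jaw": 0.2}
    - {"x": 0.05, "y": 0, "z": -0.16, "ax": 0, "ay": 0, "az": 0, "jaw": 0.2}
    - {"x": 0.07, "y": 0, "z": -0.22, "ax": 0, "ay": 0, "az": 0, "jaw": 0.2}
    - {"x": 0.09, "y": 0, "z": -0.28, "ax": 0, "ay": 0, "az": 0, "jaw": 0.2}
    - {"x": 0.105, "y": 0, "z": -0.33, "ax": 0, "ay": 0, "az": 0, "jaw": 0.2}
    - {"x": 0.085, "y": 0.007, "z": -0.34, "ax": 0, "ay": -0.15, "az": 0, "jaw": -0.5}
    - {"x": 0.064, "y": 0.007, "z": -0.344, "ax": 0, "ay": -0.293, "az": 0, "jaw": -1}
    - {"x": 0.064, "y": 0.007, "z": -0.344, "ax": 0, "ay": -0.293, "az": 0, "jaw": -1}
    - {"x": 0.064, "y": 0.007, "z": -0.344, "ax": 0, "ay": -0.293, "az": 0, "jaw": -1}

```text
time: 14.6
tool_pos: [551.3, 19.0, 160.8]
tcp_rot: [3.141, -0.0, 3.087]
contact_force: [0.1, -0.4, -1.1]
grip_width: 20.0
finger_force: 0.0
```

Run:
```python
from h import *
np.set_printoptions(suppress=True,precision=1)
o=bot.get_obs();print(o["time"],o["tool_pos"],o["tcp_rot"],o["contact_force"],o["grip_width"])
p,d=bot.capture("wrist");q=toolpts(o,d,d>0);R=Ro.from_euler("xyz",o["tcp_rot"]).as_matrix();w=q@R.T+o["tool_pos"]
b=w[(abs(w[:,0]-551)<25)&(abs(w[:,1]-19)<14)&(w[:,2]>134)&(w[:,2]<148)];print("cap",len(b),b.min(0),b.max(0))
cv2.imwrite("pics/w5.png",p[:,:,::-1])
s,P=sidecloud();c=P[(abs(P[...,0]-TE[0])<25)&(abs(P[...,1]-TE[1])<25)]
for z in range(136,230,6):
    b=c[(c[:,2]>=z)&(c[:,2]<z+6)]
    if len(b):print(z,len(b),b.min(0),b.max(0))
```

```text
14.6 [551.3  19.  160.8] [ 3.1 -0.   3.1] [ 0.1 -0.4 -1.1] 19.999764329986085
cap 1326 [538.2   6.8 136.9] [564.5  31.6 145. ]
136 32 [538.5   5.8 136.6] [559.7  30.3 142. ]
142 51 [537.9   5.6 142.1] [561.2  32.1 145.6]
196 10 [540.7   5.6 196.2] [554.2  32.2 201. ]
202 18 [539.6  -1.9 202. ] [560.4  32.9 207. ]
208 19 [539.5  -5.7 208.1] [560.4   5.6 214. ]
214 19 [539.7  -5.6 214. ] [560.5   6.8 220. ]
220 16 [539.3  -5.8 220.1] [559.8  -3.  225.1]
```

View pics/w5.png

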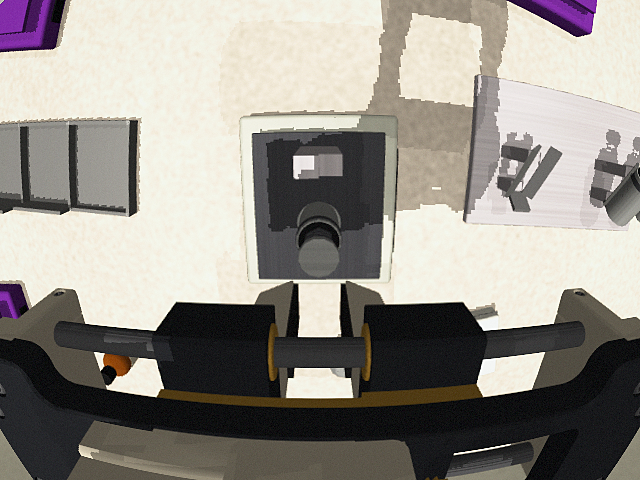

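The spring stands upright on the disc at about (319,240), with the gauge behind it. The closed tips sit 37 mm behind the nominal TCP, so contact should come near TCP z = 105.

>>> send_rows:
  rows:
    - {"x": 0, "y": 0, "z": 0.05, "ax": 0, "ay": 0, "az": 0, "jaw": -1}
    - {"x": 0, "y": 0, "z": 0.1, "ax": 0, "ay": 0, "az": 0, "jaw": -1}
    - {"x": 0, "y": 0, "z": 0.15, "ax": 0, "ay": 0, "az": 0, "jaw": -1}
    - {"x": 0, "y": 0, "z": 0.2, "ax": 0, "ay": 0, "az": 0, "jaw": -1}
    - {"x": 0, "y": 0, "z": 0.23, "ax": 0, "ay": 0, "az": 0, "jaw": -1}
    - {"x": 0, "y": 0, "z": 0.25, "ax": 0, "ay": 0, "az": 0, "jaw": -1}
    - {"x": 0, "y": 0, "z": 0.26, "ax": 0, "ay": 0, "az": 0, "jaw": -1}
    - {"x": 0, "y": 0, "z": 0.26, "ax": 0, "ay": 0, "az": 0, "jaw": -1}
    - {"x": 0, "y": 0, "z": 0.26, "ax": 0, "ay": 0, "az": 0, "jaw": -1}
    - {"x": 0, "y": 0, "z": 0.26, "ax": 0, "ay": 0, "az": 0, "jaw": -1}

```text
time: 15.95
tool_pos: [550.7, 19.2, 108.3]
tcp_rot: [3.141, 0.001, 3.087]
contact_force: [0.3, 0.2, -0.1]
grip_width: 0.5
finger_force: 0.0
```

>>> send_rows:
  rows:
    - {"x": 0, "y": 0, "z": 0.01, "ax": 0, "ay": 0, "az": 0, "jaw": -1}
    - {"x": 0, "y": 0, "z": 0.02, "ax": 0, "ay": 0, "az": 0, "jaw": -1}
    - {"x": 0, "y": 0, "z": 0.03, "ax": 0, "ay": 0, "az": 0, "jaw": -1}
    - {"x": 0, "y": 0, "z": 0.04, "ax": 0, "ay": 0, "az": 0, "jaw": -1}
    - {"x": 0, "y": 0, "z": 0.045, "ax": 0, "ay": 0, "az": 0, "jaw": -1}
    - {"x": 0, "y": 0, "z": 0.05, "ax": 0, "ay": 0, "az": 0, "jaw": -1}
    - {"x": 0, "y": 0, "z": 0.05, "ax": 0, "ay": 0, "az": 0, "jaw": -1}
    - {"x": 0, "y": 0, "z": 0.05, "ax": 0, "ay": 0, "az": 0, "jaw": -1}
    - {"x": 0, "y": 0, "z": 0.05, "ax": 0, "ay": 0, "az": 0, "jaw": -1}
    - {"x": 0, "y": 0, "z": 0.05, "ax": 0, "ay": 0, "az": 0, "jaw": -1}

```text
time: 17.2
tool_pos: [550.9, 19.2, 98.6]
tcp_rot: [3.141, 0.002, 3.087]
contact_force: [-1.2, -0.2, 7.3]
grip_width: 0.3
finger_force: 3.3
```

>>> send_rows:
  rows:
    - {"x": 0, "y": 0, "z": 0.008, "ax": 0, "ay": 0, "az": 0, "jaw": -1}
    - {"x": 0, "y": 0, "z": 0.015, "ax": 0, "ay": 0, "az": 0, "jaw": -1}
    - {"x": 0, "y": 0, "z": 0.022, "ax": 0, "ay": 0, "az": 0, "jaw": -1}
    - {"x": 0, "y": 0, "z": 0.03, "ax": 0, "ay": 0, "az": 0, "jaw": -1}
    - {"x": 0, "y": 0, "z": 0.035, "ax": 0, "ay": 0, "az": 0, "jaw": -1}
    - {"x": 0, "y": 0, "z": 0.04, "ax": 0, "ay": 0, "az": 0, "jaw": -1}
    - {"x": 0, "y": 0, "z": 0.04, "ax": 0, "ay": 0, "az": 0, "jaw": -1}
    - {"x": 0, "y": 0, "z": 0.04, "ax": 0, "ay": 0, "az": 0, "jaw": -1}
    - {"x": 0, "y": 0, "z": 0.04, "ax": 0, "ay": 0, "az": 0, "jaw": -1}
    - {"x": 0, "y": 0, "z": 0.04, "ax": 0, "ay": 0, "az": 0, "jaw": -1}

```text
time: 18.45
tool_pos: [551.3, 19.2, 91.4]
tcp_rot: [3.141, 0.003, 3.088]
contact_force: [-2.5, -0.2, 10.9]
grip_width: 0.1
finger_force: 5.5
```

```bash
cat > gz.py <<'E'
from m import *
np.set_printoptions(suppress=True,precision=1)
o=bot.get_obs();print(o["time"],o["tool_pos"],o["contact_force"],"tip z",o["tool_pos"][2]+37)
p,d=bot.capture("top");P=cloud(d);c=P.reshape(-1,3);n=c[(abs(c[:,0]-492)<30)&(abs(c[:,1]-21)<35)]
print("top gauge",[np.round(np.median(k[:,2]),1) if len(k) else None for k in(n[(n[:,2]>100)&(n[:,1]>21)],n[(n[:,2]>100)&(n[:,1]<21)])])
pl=c[(c[:,0]>575)&(c[:,0]<598)&(abs(c[:,1]-18)<40)];print("plate front z",np.median(pl[:,2]),"at rest 49.7")
s,P=sidecloud();c=P.reshape(-1,3);c=c[(abs(c[:,0]-550)<60)&(abs(c[:,1]-19)<50)]
pl=c[(c[:,0]>575)&(c[:,2]>30)&(c[:,2]<60)];print("side plate z",np.median(pl[:,2]))
k=c[(abs(c[:,0]-550)<20)&(abs(c[:,1]-19)<25)]
for z in range(92,150,4):
    b=k[(k[:,2]>=z)&(k[:,2]<z+4)]
    if len(b):print(z,len(b),b[:,0].min(),b[:,0].max(),b[:,1].min(),b[:,1].max())
E
python3 gz.py
```

```text
18.45 [551.3  19.2  91.4] [-2.5 -0.2 10.9] tip z 128.350274790435
top gauge [np.float64(448.7), np.float64(447.5)]
plate front z 472.31962050633695 at rest 49.7
side plate z 50.179747330098124
92 15 537.4886323446557 563.6919203043619 2.720911233332858 12.577116984344434
96 24 535.1916091261747 564.163426871783 2.153556978649836 16.555400604214178
100 21 533.9478212196036 563.5418846855858 2.50888924546574 22.711148546551293
104 25 534.0245565473656 563.6198808959012 2.1906181831447196 20.324255658632353
108 59 535.4631945073583 564.2506516573977 2.087118410331555 30.5316310692752
112 17 539.0646743028066 564.3278051871995 4.346502149145757 19.384029479913867
116 3 541.7153817469598 558.8834721792936 8.679410737935784 16.109044668908183
120 10 538.5470893869543 560.430379792664 6.391612220510111 23.64646258191477
124 28 538.1712816780865 560.0395671262459 4.626733142331373 22.398707905223294
128 15 539.6279418434744 560.9381411442092 5.639541385816602 23.359723746057
132 8 540.4531282218418 555.3916694721928 10.843379299284397 12.881052222281001
136 5 539.5584507321653 560.2397565113926 4.3715859366812655 11.55987245933003
140 12 540.4549268502619 559.5250021603015 2.031253396270467 4.865140415747129
144 8 542.2803955255476 559.9636958915162 1.4332305633676126 4.3693523971900055
```

At about 14 mm of compression the force is 10.9 N, which fits the sound spring. The plate hasn't moved yet, so I'll press 6.5 mm further and hold.

>>> send_rows:
  rows:
    - {"x": 0, "y": 0, "z": 0.007, "ax": 0, "ay": 0, "az": 0, "jaw": -1}
    - {"x": 0, "y": 0, "z": 0.014, "ax": 0, "ay": 0, "az": 0, "jaw": -1}
    - {"x": 0, "y": 0, "z": 0.02, "ax": 0, "ay": 0, "az": 0, "jaw": -1}
    - {"x": 0, "y": 0, "z": 0.026, "ax": 0, "ay": 0, "az": 0, "jaw": -1}
    - {"x": 0, "y": 0, "z": 0.03, "ax": 0, "ay": 0, "az": 0, "jaw": -1}
    - {"x": 0, "y": 0, "z": 0.034, "ax": 0, "ay": 0, "az": 0, "jaw": -1}
    - {"x": 0, "y": 0, "z": 0.034, "ax": 0, "ay": 0, "az": 0, "jaw": -1}
    - {"x": 0, "y": 0, "z": 0.034, "ax": 0, "ay": 0, "az": 0, "jaw": -1}
    - {"x": 0, "y": 0, "z": 0.034, "ax": 0, "ay": 0, "az": 0, "jaw": -1}
    - {"x": 0, "y": 0, "z": 0.034, "ax": 0, "ay": 0, "az": 0, "jaw": -1}

```text
time: 19.8
tool_pos: [551.3, 19.2, 84.7]
tcp_rot: [3.141, 0.003, 3.088]
contact_force: [-2.1, -1.0, 12.1]
grip_width: 0.6
finger_force: 6.0
```

>>> send_rows:
  rows:
    - {"x": 0, "y": 0, "z": 0, "ax": 0, "ay": 0, "az": 0, "jaw": -1}
    - {"x": 0, "y": 0, "z": 0, "ax": 0, "ay": 0, "az": 0, "jaw": -1}
    - {"x": 0, "y": 0, "z": 0, "ax": 0, "ay": 0, "az": 0, "jaw": -1}
    - {"x": 0, "y": 0, "z": 0, "ax": 0, "ay": 0, "az": 0, "jaw": -1}
    - {"x": 0, "y": 0, "z": 0, "ax": 0, "ay": 0, "az": 0, "jaw": -1}
    - {"x": 0, "y": 0, "z": 0, "ax": 0, "ay": 0, "az": 0, "jaw": -1}
    - {"x": 0, "y": 0, "z": 0, "ax": 0, "ay": 0, "az": 0, "jaw": -1}
    - {"x": 0, "y": 0, "z": 0, "ax": 0, "ay": 0, "az": 0, "jaw": -1}
    - {"x": 0, "y": 0, "z": 0, "ax": 0, "ay": 0, "az": 0, "jaw": -1}
    - {"x": 0, "y": 0, "z": 0, "ax": 0, "ay": 0, "az": 0, "jaw": -1}

```text
time: 21.05
tool_pos: [551.3, 19.2, 84.7]
tcp_rot: [3.141, 0.003, 3.088]
contact_force: [-2.4, 0.4, 11.4]
grip_width: 0.7
finger_force: 6.0
```

```bash
python3 gz.py | head -4
python3 - <<'E'
from h import *
s,_=bot.capture("side");cv2.imwrite("pics/s6.png",cv2.resize(s[200:280,290:397],(800,600),interpolation=2)[:,:,::-1])
E
```

```text
21.05 [551.3  19.2  84.7] [-2.4  0.4 11.4] tip z 121.66392807244524
top gauge [np.float64(445.4), np.float64(443.7)]
plate front z 465.78538896329695 at rest 49.7
side plate z 45.17004067073222
```

View pics/s6.png

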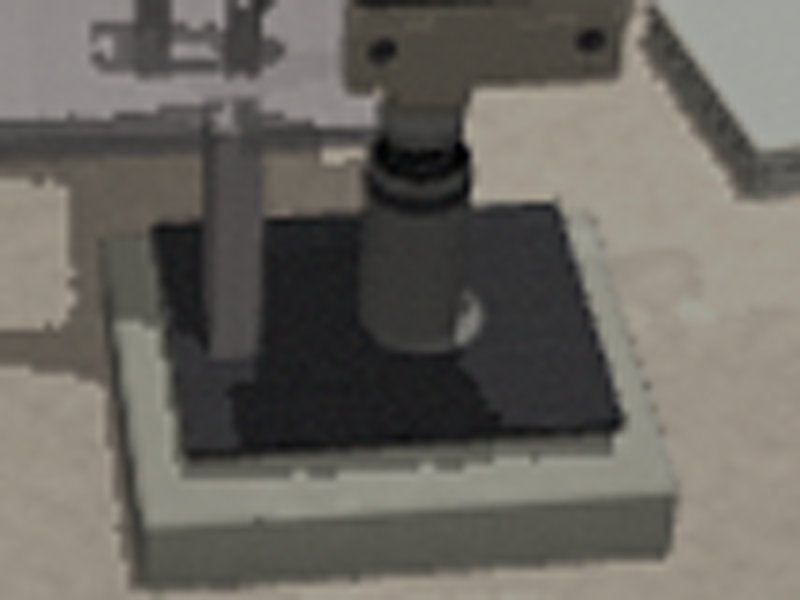

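The plate has sunk about 5 mm (45.2 against 50) and the cap is about 76.5 mm above it. That is between the steps, so the spring is sound and goes in the middle compartment. I'll rise, open and regrasp the coil with the tool vertical.

>>> send_rows:
  rows:
    - {"x": 0, "y": 0, "z": -0.04, "ax": 0, "ay": 0, "az": 0, "jaw": -1}
    - {"x": 0, "y": 0, "z": -0.08, "ax": 0, "ay": 0, "az": 0, "jaw": -1}
    - {"x": 0, "y": 0, "z": -0.12, "ax": 0, "ay": 0, "az": 0, "jaw": -1}
    - {"x": 0, "y": 0, "z": -0.18, "ax": 0, "ay": 0, "az": 0, "jaw": -1}
    - {"x": 0, "y": 0, "z": -0.26, "ax": 0, "ay": 0, "az": 0, "jaw": -0.5}
    - {"x": 0, "y": 0, "z": -0.32, "ax": 0, "ay": 0, "az": 0, "jaw": 0.2}
    - {"x": 0, "y": 0, "z": -0.37, "ax": 0, "ay": 0, "az": 0, "jaw": 0.2}
    - {"x": 0, "y": 0, "z": -0.37, "ax": 0, "ay": 0, "az": 0, "jaw": 0.2}
    - {"x": 0, "y": 0, "z": -0.37, "ax": 0, "ay": 0, "az": 0, "jaw": 0.2}
    - {"x": 0, "y": 0, "z": -0.37, "ax": 0, "ay": 0, "az": 0, "jaw": 0.2}

```text
time: 22.45
tool_pos: [550.2, 19.2, 156.7]
tcp_rot: [3.14, -0.001, 3.088]
contact_force: [0.4, -0.2, -0.2]
grip_width: 53.5
finger_force: 0.0
```

Run:
```python
from h import *
np.set_printoptions(suppress=True,precision=1)
o=bot.get_obs();print(o["time"],o["tool_pos"],o["tcp_rot"],o["contact_force"],o["grip_width"])
p,d=bot.capture("wrist");q=toolpts(o,d,d>0);R=Ro.from_euler("xyz",o["tcp_rot"]).as_matrix();w=q@R.T+o["tool_pos"]
b=w[(abs(w[:,0]-551)<25)&(abs(w[:,1]-19)<17)&(w[:,2]>134)&(w[:,2]<148)];print("cap",len(b),b.min(0),b.max(0),np.median(b,0))
```

```text
22.45 [550.2  19.2 156.7] [ 3.1 -0.   3.1] [ 0.4 -0.2 -0.2] 53.480663166740314
cap 1359 [538.2   7.  137.1] [564.3  31.6 144.8] [550.3  19.4 142.8]
```

>>> send_rows:
  rows:
    - {"x": -0.004, "y": 0, "z": 0.1, "ax": 0, "ay": 0, "az": 0, "jaw": 0.2}
    - {"x": -0.004, "y": 0, "z": 0.2, "ax": 0, "ay": 0, "az": 0, "jaw": 0.2}
    - {"x": -0.004, "y": 0, "z": 0.28, "ax": 0, "ay": 0, "az": 0, "jaw": 0.2}
    - {"x": -0.004, "y": 0, "z": 0.33, "ax": 0, "ay": 0, "az": 0, "jaw": 0.2}
    - {"x": -0.004, "y": 0, "z": 0.355, "ax": 0, "ay": 0, "az": 0, "jaw": 0.2}
    - {"x": -0.004, "y": 0, "z": 0.355, "ax": 0, "ay": 0, "az": 0, "jaw": 0.2}
    - {"x": -0.004, "y": 0, "z": 0.355, "ax": 0, "ay": 0, "az": 0, "jaw": -0.2}
    - {"x": -0.004, "y": 0, "z": 0.355, "ax": 0, "ay": 0, "az": 0, "jaw": -0.4}
    - {"x": -0.004, "y": 0, "z": 0.355, "ax": 0, "ay": 0, "az": 0, "jaw": -0.6}
    - {"x": -0.004, "y": 0, "z": 0.355, "ax": 0, "ay": 0, "az": 0, "jaw": -1}

```text
time: 23.75
tool_pos: [551.5, 19.1, 86.5]
tcp_rot: [3.141, 0.001, 3.087]
contact_force: [-0.4, -0.8, 1.7]
grip_width: 24.1
finger_force: 30.0
```

>>> send_rows:
  rows:
    - {"x": 0, "y": 0, "z": 0, "ax": 0, "ay": 0, "az": 0, "jaw": -1}
    - {"x": 0, "y": 0, "z": 0, "ax": 0, "ay": 0, "az": 0, "jaw": -1}
    - {"x": 0, "y": 0, "z": 0, "ax": 0, "ay": 0, "az": 0, "jaw": -1}
    - {"x": 0, "y": 0, "z": 0, "ax": 0, "ay": 0, "az": 0, "jaw": -1}
    - {"x": 0, "y": 0, "z": -0.02, "ax": 0, "ay": 0, "az": 0, "jaw": -1}
    - {"x": 0, "y": 0, "z": -0.06, "ax": 0, "ay": 0, "az": 0, "jaw": -1}
    - {"x": 0, "y": 0, "z": -0.12, "ax": 0, "ay": 0, "az": 0, "jaw": -1}
    - {"x": 0, "y": 0, "z": -0.2, "ax": 0, "ay": 0, "az": 0, "jaw": -1}
    - {"x": 0, "y": 0, "z": -0.25, "ax": 0, "ay": 0, "az": 0, "jaw": -1}
    - {"x": 0, "y": 0, "z": -0.25, "ax": 0, "ay": 0, "az": 0, "jaw": -1}

```text
time: 25.0
tool_pos: [551.9, 19.1, 137.3]
tcp_rot: [3.141, 0.003, 3.087]
contact_force: [0.9, 0.4, -1.1]
grip_width: 24.1
finger_force: 30.0
```

```bash
sed -i 's/q\[:,2\]<-42)&(q\[:,2\]>-62)/q[:,2]<-48)\&(q[:,2]>-68)/' cap.py; python3 cap.py
python3 - <<'E'
from h import *
for z in(110,5):print(place(TRAY,z,YB,0,np.array([0,.7,33]))[0],plan(*place(TRAY,z,YB,0,np.array([0,.7,33]))))
E
```

```text
capfit 2178 [  0.01   0.01 -56.41] [ -8.96 -13.46 -57.89] [ 13.29  13.45 -54.7 ]
25.0 [551.9   19.09 137.32] [3.14 0.   3.09] [ 0.94  0.35 -1.11] [-0.1   0.44  1.53  0.    1.17 -1.62]
-32 42 x -12.111908843319842 15.955175882645296 zmax -24.008752835863856 wz 162.83678942632642
-24 75 x -13.386996113299526 17.8530612844579 zmax -16.17047211999714 wz 158.03226510115158
-16 40 x -12.480926157044053 17.61827801230734 zmax -8.138828556511125 wz 148.94239555997652
-8 45 x -12.930002128319774 17.79129013238979 zmax -0.15067442812927018 wz 141.461604891237
0 47 x -14.05097340349448 17.279830889986716 zmax 7.943047491896502 wz 133.54932826410962
8 42 x -10.88548950722451 17.781852557424198 zmax 15.613850536209016 wz 125.30134438578139
16 44 x -11.431024027501845 16.904206713041525 zmax 23.76797207280111 wz 117.30687722614084
24 39 x -11.906355402900969 17.128106711218496 zmax 31.88853722759626 wz 109.21769744489791
32 23 x -12.69178522023496 17.890130206581276 zmax 37.05686381406801 wz 103.01157877908534
[ 473.98687733 -285.990799    143.        ] (array([ 0.302, -1.544, -0.036]), array([ 0.001, -0.   ,  0.103]))
[ 473.98687733 -285.990799     38.        ] (array([ 0.302, -1.545,  0.489]), array([ 0.001, -0.   ,  0.103]))
```

>>> send_rows:
  rows:
    - {"x": 0.02, "y": -0.12, "z": 0, "ax": 0, "ay": 0, "az": 0, "jaw": -1}
    - {"x": 0.05, "y": -0.25, "z": 0, "ax": 0, "ay": 0, "az": 0.02, "jaw": -1}
    - {"x": 0.08, "y": -0.4, "z": 0, "ax": 0, "ay": 0, "az": 0.04, "jaw": -1}
    - {"x": 0.11, "y": -0.55, "z": 0, "ax": 0, "ay": 0, "az": 0.06, "jaw": -1}
    - {"x": 0.14, "y": -0.7, "z": 0, "ax": 0, "ay": 0, "az": 0.08, "jaw": -1}
    - {"x": 0.17, "y": -0.85, "z": 0, "ax": 0, "ay": 0, "az": 0.1, "jaw": -1}
    - {"x": 0.19, "y": -0.95, "z": 0, "ax": 0, "ay": 0, "az": 0.103, "jaw": -1}
    - {"x": 0.2, "y": -1.0, "z": 0, "ax": 0, "ay": 0, "az": 0.103, "jaw": -1}
    - {"x": 0.2, "y": -1.0, "z": 0, "ax": 0, "ay": 0, "az": 0.103, "jaw": -1}
    - {"x": 0.2, "y": -1.0, "z": 0, "ax": 0, "ay": 0, "az": 0.103, "jaw": -1}

```text
time: 26.35
tool_pos: [500.7, -177.6, 135.9]
tcp_rot: [3.14, 0.0, 2.98]
contact_force: [-0.0, 0.3, -2.5]
grip_width: 24.2
finger_force: 30.0
```

Run:
```python
from h import *
o=bot.get_obs();print(o["time"],o["tool_pos"],o["tcp_rot"])
F=np.array([1.5,.7,36.3])
for z in(45,5):print(place(TRAY,z,YB,0,F)[0],plan(*place(TRAY,z,YB,0,F)))
```

```text
26.35 [ 500.69412848 -177.63380345  135.87307305] [3.14004685e+00 3.37937408e-05 2.98027389e+00]
[ 475.4671609  -286.23320473   81.3       ] (array([ 0.037, -0.557,  0.272]), array([0.001, 0.   , 0.001]))
[ 475.4671609  -286.23320473   41.3       ] (array([ 0.037, -0.557,  0.472]), array([0.001, 0.   , 0.001]))
```

>>> send_rows:
  rows:
    - {"x": 0.01, "y": -0.13, "z": 0, "ax": 0, "ay": 0, "az": 0, "jaw": -1}
    - {"x": 0.02, "y": -0.28, "z": 0, "ax": 0, "ay": 0, "az": 0, "jaw": -1}
    - {"x": 0.03, "y": -0.42, "z": 0, "ax": 0, "ay": 0, "az": 0, "jaw": -1}
    - {"x": 0.037, "y": -0.52, "z": 0, "ax": 0, "ay": 0, "az": 0, "jaw": -1}
    - {"x": 0.037, "y": -0.557, "z": 0.05, "ax": 0, "ay": 0, "az": 0, "jaw": -1}
    - {"x": 0.037, "y": -0.557, "z": 0.12, "ax": 0, "ay": 0, "az": 0, "jaw": -1}
    - {"x": 0.037, "y": -0.557, "z": 0.2, "ax": 0, "ay": 0, "az": 0, "jaw": -1}
    - {"x": 0.037, "y": -0.557, "z": 0.272, "ax": 0, "ay": 0, "az": 0, "jaw": -1}
    - {"x": 0.037, "y": -0.557, "z": 0.272, "ax": 0, "ay": 0, "az": 0, "jaw": -1}
    - {"x": 0.037, "y": -0.557, "z": 0.272, "ax": 0, "ay": 0, "az": 0, "jaw": -1}

```text
time: 27.6
tool_pos: [475.7, -287.1, 81.7]
tcp_rot: [3.141, 0.001, 2.98]
contact_force: [-0.4, -0.2, -0.6]
grip_width: 24.3
finger_force: 30.0
```

Run:
```python
from h import *
o=bot.get_obs();print(o["time"],o["tool_pos"],o["tcp_rot"])
F=np.array([1.5,.7,36.3]);print(plan(*place(TRAY,5,YB,0,F)))
s,_=bot.capture("side");cv2.imwrite("pics/s7.png",cv2.resize(s[230:440,260:420],(600,600*210//160*600//787),interpolation=2)[:,:,::-1])
```

```text
27.6 [ 475.69930609 -287.1435671    81.74862949] [3.14075094e+00 8.72307863e-04 2.97993374e+00]
(array([0.002, 0.004, 0.202]), array([0.001, 0.001, 0.001]))
```

View pics/s7.png

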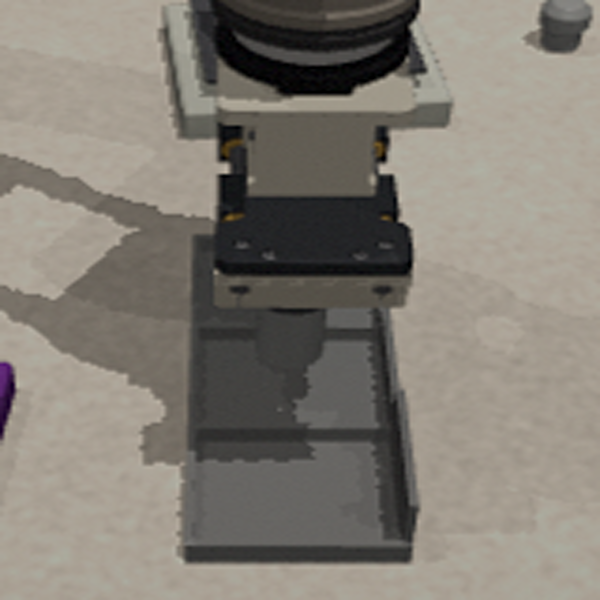

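The spring hangs over the middle compartment at about (290,345), 40 mm up. I'll lower it gently.

>>> send_rows:
  rows:
    - {"x": 0.002, "y": 0.004, "z": 0.05, "ax": 0, "ay": 0, "az": 0, "jaw": -1}
    - {"x": 0.002, "y": 0.004, "z": 0.1, "ax": 0, "ay": 0, "az": 0, "jaw": -1}
    - {"x": 0.002, "y": 0.004, "z": 0.14, "ax": 0, "ay": 0, "az": 0, "jaw": -1}
    - {"x": 0.002, "y": 0.004, "z": 0.17, "ax": 0, "ay": 0, "az": 0, "jaw": -1}
    - {"x": 0.002, "y": 0.004, "z": 0.185, "ax": 0, "ay": 0, "az": 0, "jaw": -1}
    - {"x": 0.002, "y": 0.004, "z": 0.192, "ax": 0, "ay": 0, "az": 0, "jaw": -1}
    - {"x": 0.002, "y": 0.004, "z": 0.198, "ax": 0, "ay": 0, "az": 0, "jaw": -1}
    - {"x": 0.002, "y": 0.004, "z": 0.202, "ax": 0, "ay": 0, "az": 0, "jaw": -1}
    - {"x": 0.002, "y": 0.004, "z": 0.202, "ax": 0, "ay": 0, "az": 0, "jaw": -1}
    - {"x": 0.002, "y": 0.004, "z": 0.202, "ax": 0, "ay": 0, "az": 0, "jaw": -1}

```text
time: 28.9
tool_pos: [475.3, -286.4, 41.5]
tcp_rot: [3.141, 0.001, 2.98]
contact_force: [-0.1, 0.9, 1.2]
grip_width: 24.8
finger_force: 30.0
```

>>> send_rows:
  rows:
    - {"x": 0, "y": 0, "z": 0, "ax": 0, "ay": 0, "az": 0, "jaw": -0.4}
    - {"x": 0, "y": 0, "z": 0, "ax": 0, "ay": 0, "az": 0, "jaw": -0.2}
    - {"x": 0, "y": 0, "z": 0, "ax": 0, "ay": 0, "az": 0, "jaw": 0}
    - {"x": 0, "y": 0, "z": 0, "ax": 0, "ay": 0, "az": 0, "jaw": 0.2}
    - {"x": 0, "y": 0, "z": 0, "ax": 0, "ay": 0, "az": 0, "jaw": 0.2}
    - {"x": 0, "y": 0, "z": 0, "ax": 0, "ay": 0, "az": 0, "jaw": 0.2}
    - {"x": 0, "y": 0, "z": 0, "ax": 0, "ay": 0, "az": 0, "jaw": 0.2}
    - {"x": 0, "y": 0, "z": 0, "ax": 0, "ay": 0, "az": 0, "jaw": 0.2}
    - {"x": 0, "y": 0, "z": 0, "ax": 0, "ay": 0, "az": 0, "jaw": 0.2}
    - {"x": 0, "y": 0, "z": 0, "ax": 0, "ay": 0, "az": 0, "jaw": 0.2}

```text
time: 30.15
tool_pos: [475.1, -286.2, 41.1]
tcp_rot: [3.14, 0.0, 2.98]
contact_force: [-0.5, -0.7, -0.1]
grip_width: 55.3
finger_force: 0.0
```

>>> send_rows:
  rows:
    - {"x": 0, "y": 0, "z": -0.05, "ax": 0, "ay": 0, "az": 0, "jaw": 0.2}
    - {"x": 0, "y": 0, "z": -0.12, "ax": 0, "ay": 0, "az": 0, "jaw": 0.2}
    - {"x": 0, "y": 0, "z": -0.2, "ax": 0, "ay": 0, "az": 0, "jaw": 0.2}
    - {"x": 0, "y": 0, "z": -0.3, "ax": 0, "ay": 0, "az": 0, "jaw": 0.2}
    - {"x": 0, "y": 0, "z": -0.4, "ax": 0, "ay": 0, "az": 0, "jaw": 0.2}
    - {"x": 0, "y": 0, "z": -0.5, "ax": 0, "ay": 0, "az": 0, "jaw": 0.2}
    - {"x": 0, "y": 0, "z": -0.6, "ax": 0, "ay": 0, "az": 0, "jaw": 0.2}
    - {"x": 0, "y": 0, "z": -0.6, "ax": 0, "ay": 0, "az": 0, "jaw": 0.2}
    - {"x": 0, "y": 0, "z": -0.6, "ax": 0, "ay": 0, "az": 0, "jaw": 0.2}
    - {"x": 0, "y": 0, "z": -0.6, "ax": 0, "ay": 0, "az": 0, "jaw": 0.2}

```text
time: 31.4
tool_pos: [474.6, -286.0, 160.3]
tcp_rot: [3.14, -0.001, 2.98]
contact_force: [0.1, 0.4, -0.5]
grip_width: 55.1
finger_force: 0.0
```

Run:
```python
from h import *
np.set_printoptions(suppress=True,precision=1)
o=bot.get_obs();print(o["time"],o["tool_pos"],o["contact_force"],o["grip_width"])
p,d=bot.capture("wrist");q=toolpts(o,d,d>0);R=Ro.from_euler("xyz",o["tcp_rot"]).as_matrix();w=q@R.T+o["tool_pos"]
b=w[(np.hypot(w[:,0]-474,w[:,1]+285)<30)&(w[:,2]>88)&(w[:,2]<104)];print("cap",len(b),b.min(0),b.max(0),np.median(b,0))
cv2.imwrite("pics/w8.png",p[:,:,::-1])
```

```text
31.4 [ 474.6 -286.   160.3] [ 0.1  0.4 -0.5] 55.1099385644618
cap 960 [ 462.  -298.5   92.1] [ 487.9 -273.4  100. ] [ 474.3 -285.9   97.8]
```

View pics/w8.png

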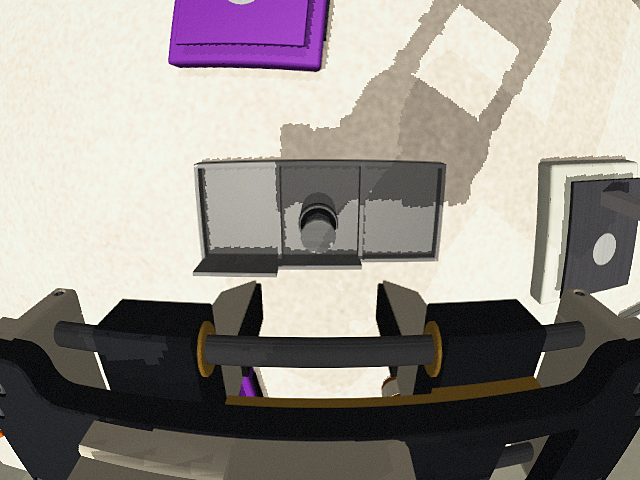

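The spring stands upright in the middle compartment at (319,225), with its cap level at z ≈ 97.8. The gripper is clear of it.

```bash
python3 -c "
from plant import bot
print(bot.close_job())"
```

```text
the job is handed in; nothing more can be done
None
```

Job handed in at about 31 s: the lone spring, loaded with the plate sunk about 5 mm, stood about 76.5 mm tall, between the 73 and 83 mm steps (sound), and it now stands upright in the middle compartment.

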